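# Draw the dried tray out of the icing dryer with the rack hook and switch off its fan

## Robot

A 6-joint arm with a two-finger parallel gripper is mounted at the origin on a cart in front of the work surface, level with it; the furniture and walls round the work are solid. World frame = base frame: x ahead of the robot, y to its left, z up, the work surface at z = 0. Lengths are in m, angles in rad, forces in N, time in s.
With the tool pointing down it reaches from about 0.35 to 0.875 m from the base axis. Payload 15.5 kg.
Tool frame: the origin (TCP) lies between the finger pads; the fingertips stand 17 mm ahead of it and the grasp point (between the pads) lies 2 mm behind it; z points along the fingers, y is the direction in which the jaws open and shut (so a half turn about z gives the same grasp; the last joint's range is limited). The gripper opens to 85 mm and grips with 20 to 120 N. Pads are 22 mm wide; open, the fingers measure 114 mm over their backs; the gripper's body (76 mm by 85 mm) begins 54 mm behind the grasp point. The pads swing forward as they close: fully open they stand 13 mm farther back than shut.
Start: joints at [1.127, 0.494, 1.345, -0, 1.302, -0.096], TCP at [0.213, 0.588, 0.216] pointing down, gripper open.
Joint ranges: [-2.91, 2.91], [-0.82, 2.16], [0.22, 2.67], [-1.22, 4.37], [0.12, 2.79], [-3.08, 3.08]. Speed limits (rad/s): [1.89, 1.89, 2.57, 3.01, 3.01, 3.01].

## Interface

Orientations are given as a rotation vector (axis times angle).
In Python, from bench import env gives the robot as it stands.
- The arm moves only by the shell command python3 -m jog 'ROWS' [FORCE]. ROWS is JSON, a list of rows, each a list of 3 entries, a list of its own where there are three numbers: the opening, from 0 (shut) to 1 (fully open), then the shift along the tool's x, y, z in cm, then the turn, a rotation vector about the tool's x, y, z in degrees. A call has 1 to 8 rows; each row is the pose to reach, as a shift and turn from the pose commanded when the call began, along the tool's axes at that moment; what a row does not reach only later rows make up. A row lasts 1/12 s, in which the tool goes at most 41.7 mm and 7.16 degrees, less where a joint would pass 70% of its speed; a pose out of reach is approached as far as the arm can. A call with a gripper value outside its range is refused whole. The fingers move at their own pace and stop on an object; FORCE is the grip in N (left out, the last holds). Time passes only in rows, so rows that repeat a pose let the fingers close. It gives the time, the measured TCP pose, the force and the opening at its end, in the units of the state.
- env.read_state(): the state, without advancing time (a new reading comes with each control period).
- env.grab_frame(name): name is "side" or "top" or "wrist"; returns the picture (400x640x3 uint8, blue, green, red); there is no depth.
- env.camera_model(name): a dict with "fx", "fy", "cx", "cy" (pixels), "origin" and "attitude" of the camera in the world; the wrist camera has in their place "mount" (4x4, takes a point from camera to tool coordinates, whose origin is the TCP and whose axes are the flange's). Camera axes: x right, y down, z forward; pixel columns grow to the right and rows downward; lengths in m; the calibration is good to about 2 mm. A picture is of the moment at which its call begins: read the wrist's pose just before it. camera_model takes no time and is no camera call.
- env.hand_in(): hands the job in, once; it reports no verdict.
The state is a dict: "clock": time; "q": joint angles; "joint_vel": joint speeds; "effort": joint torques, N m; "eef_pos": TCP position; "orientation": TCP orientation; "wrist_force": force on the tool from outside, world axes, zero at the start; "wrist_torque": the same for the moment, N m; "grip_width": opening from 0.0 (shut) to 1.0 (fully open).
Only numpy, scipy, OpenCV 4.12 (cv2) and the standard library are available. Lean on these libraries where they do the work, as an engineer would, in place of code of your own. Each camera call takes 0.05 s, during which the arm holds its last target.

## Task

The icing is dry: flip the dryer's fan toggle over to its off side, and use the rack hook to fetch the tray from under the hood by its pull loop, lifting its front over the sill bar and drawing it forward until all of it lies flat on the bench before the dryer. Only the hook may touch the tray, never the gripper; keep the tray nearly level and be gentle, without forcing it against the sill or the hood's walls. Then lay the hook flat on the bench away from the loop, and leave the other things where they are.

Things in the scene. Friction and masses are not known exactly. Their poses are not given: they have to be found in the camera images.
- dryer: Fixed icing dryer: a hood with no floor, bare metal walls 8 mm thick, white head with fan guard; 180 deep x 270 wide x 165 mm high, front (-x) open. Origin: foot of the middle of its open front face, on the bench; +x to its back, +y to its left, z up. Back wall's inner face at x=172 mm. A conduit on the bench runs from its right wall to the switch box 200 mm to the right.
- sill (a point): Middle of the top of the sill bar (axes as the dryer's), a round bar 10 mm thick lying on the bench right across the dryer's mouth, 12 mm behind its front face. A tray whose front is down jams on it; its front must be raised over 10 mm to pass. The mouth is 254 mm wide and 105 mm high from the bench to the underside of the head.
- toggle_pivot (a point): Pivot of the fan's bat toggle (axes as the dryer's), 52 mm above the bench, at x=-155, y=-200 mm in the dryer's frame, on top of the white switch box (85 x 62 x 44 mm high). Round collar below it, 17 mm wide, up to the pivot's height. Steel bat 32 mm long from the pivot, 9 mm thick at its end.
- fan_toggle (a joint): Angle of the fan's bat toggle, rad, about the dryer's y axis. 0 = upright; positive = leaning to the dryer's +x (away from the robot) = ON, rests at +0.4; negative = leaning to -x (towards the robot) = OFF, rests at -0.4. It snaps over centre; about 1 N at its end moves it.
- tray: Loose steel tray of iced gingerbread under the hood, 120 deep (x) x 220 wide (y) mm, rim 18 mm high, 0.3 to 0.55 kg. Origin: foot of the middle of its front (-x) edge; +x to its back, z up. It starts flat on the bench behind the sill bar. A clip-on pull loop is clamped tight on its front rim, anywhere from y=-50 to +50 mm: the readings do not tell where, so feel or look for it.
- front_rim (a point): Middle of the tray's front rim, raised to the mid-height of the pull loop's opening: 44 mm above the tray's underside (axes as the tray's). The loop, a square stirrup of 6 mm bar in an x-z plane, sticks out from the clip's plate (30 wide, 72 mm high). Its opening, entered sideways along y, spans x=-39 to -3 mm, z=-19 to +19 mm from this point; its front upright has its middle at x=-42 mm.
- front_left (a point): The tray's front left corner at its underside (axes as the tray's), 110 mm left of the tray's origin. The tray reaches 120 mm back from its front corners.
- front_right (a point): The tray's front right corner at its underside, 110 mm right of the tray's origin.
- hook_handle (a point): Centre of the handle of the loose rack hook (0.18 kg), 14 mm above its underside. Flat-sided wooden bar 100 long (x) x 24 wide (y) x 28 mm high: grip it across the 24 mm. +x along the rod to the hook end, +y to the side the bent end points to, z up as it lies. A 9 mm steel rod runs forward at mid-height and is bent square to +y at x=158 mm; the bent end reaches to y=30 mm.
- hook_tip (a point): Middle of the hook's bent end (axes as the handle's): 158 mm ahead of the handle's centre and 15 mm to its +y side, at the same height; bent end 9 mm thick.
- scissors: Bystander: scissors with red grips lying on the bench, 87 x 199 x 9 mm; origin near their middle on the bench. Leave alone.
- ribbon_spool: Bystander: spool of red ribbon, 104 x 132 x 32 mm with its loose end; origin on the bench. Leave alone.
- marker: Bystander: marker pen, 135 mm long (its y), 16 mm thick; origin under its middle. Leave alone.
Not all that is in view belongs to the job. There is more than one size of the part that bears hook_handle; the job needs the larger.

How it is judged:
By the outcome, as a careful person would: the job done as asked, in the order asked, and still so for the second after the job is handed in, with the robot touching nothing.
It also fails if it takes over 72 s, if anything falls off the work surface, if the arm or the gripper's body presses on something with over 40 N, if the wrist force passes 120 N, or if a joint passes its speed limit or range.

## Working session

There is one attempt and no reset: what is moved stays moved. The work goes in short steps, Python scripts to look and compute and a shell command to move; the robot and the scene stay as the last step left them, time stands still between calls to the robot, and variables do not carry over. Pictures are saved under pics/ and viewed, and the job is handed in when it is done.

```bash
ls; mkdir -p pics; cat > h.py <<'E'
import numpy as np, cv2
from scipy.spatial.transform import Rotation as R
from bench import env
def cam(n,st=None):
    m=env.camera_model(n)
    if n=="wrist":
        st=st or env.read_state()
        T=np.eye(4);T[:3,:3]=R.from_rotvec(st["orientation"]).as_matrix();T[:3,3]=st["eef_pos"]
        M=T@np.array(m["mount"])
        return m,M[:3,3],M[:3,:3]
    A=np.array(m["attitude"],float)
    if A.shape!=(3,3): A=R.from_rotvec(A).as_matrix() if A.size==3 else R.from_quat(A).as_matrix()
    return m,np.array(m["origin"]),A
def ray(c,u,v):
    m,o,A=c
    d=A@np.array([(u-m["cx"])/m["fx"],(v-m["cy"])/m["fy"],1.]);return o,d/np.linalg.norm(d)
def onz(c,u,v,z):
    o,d=ray(c,u,v);return o+d*(z-o[2])/d[2]
def proj(c,p):
    m,o,A=c
    q=A.T@(np.array(p)-o);return np.array([m["fx"]*q[0]/q[2]+m["cx"],m["fy"]*q[1]/q[2]+m["cy"]])
def tri(c1,p1,c2,p2):
    o1,d1=ray(c1,*p1);o2,d2=ray(c2,*p2)
    t=np.linalg.lstsq(np.c_[d1,-d2],o2-o1,rcond=None)[0]
    a=o1+t[0]*d1;b=o2+t[1]*d2;return (a+b)/2,np.linalg.norm(a-b)
E
python3 - <<'E'
from h import *
for n in("top","side","wrist"):
    print(n,env.camera_model(n))
    cv2.imwrite(f"pics/{n}0.png",env.grab_frame(n))
print(env.read_state())
E
```

```text
pics
top {'fx': 410.5617906705318, 'fy': 410.5617906705318, 'cx': 315.261063466047, 'cy': 192.5315271511331, 'origin': array([0.2384132 , 0.02135026, 1.13153015]), 'attitude': array([-2.09199862,  2.04800228, -0.3024545 ])}
side {'fx': 433.04958615148036, 'fy': 433.04958615148036, 'cx': 325.5161001928464, 'cy': 200.07260977099017, 'origin': array([0.36708067, 0.64124526, 1.21468631]), 'attitude': array([-0.44115741,  2.93441721, -0.77599409])}
wrist {'fx': 328.77308647902674, 'fy': 328.77308647902674, 'cx': 320.65937026070094, 'cy': 192.73303172520224, 'mount': array([[ 6.20951037e-04, -9.53343634e-01, -3.01886617e-01,
         7.80002076e-02],
       [ 9.99999800e-01,  6.27462214e-04,  7.54051505e-05,
        -3.73914878e-04],
       [ 1.17535425e-04, -3.01886604e-01,  9.53343833e-01,
        -1.56849830e-01],
       [ 0.00000000e+00,  0.00000000e+00,  0.00000000e+00,
         1.00000000e+00]])}
{'clock': 0.15, 'q': array([ 1.12750188e+00,  4.94033600e-01,  1.34598044e+00,  1.42205559e-05,
        1.30250434e+00, -9.54958793e-02]), 'joint_vel': array([-0.00105082, -0.00325333, -0.00187028, -0.00186009, -0.00044692,
       -0.00048505]), 'effort': array([ 9.42233964e-04, -8.82540751e+01, -3.84069335e+01, -7.80145365e-05,
        7.09885644e-03, -7.89723708e-05]), 'eef_pos': array([0.21288405, 0.58732052, 0.21594433]), 'orientation': array([-5.43532207e-01, -3.09395284e+00,  1.39582885e-03]), 'wrist_force': array([ 0.95614981, -0.02476065, -0.15495673]), 'wrist_torque': array([-0.01566499,  0.05906472, -0.03728302]), 'grip_width': 0.9991124865029608}
```

View pics/top0.png

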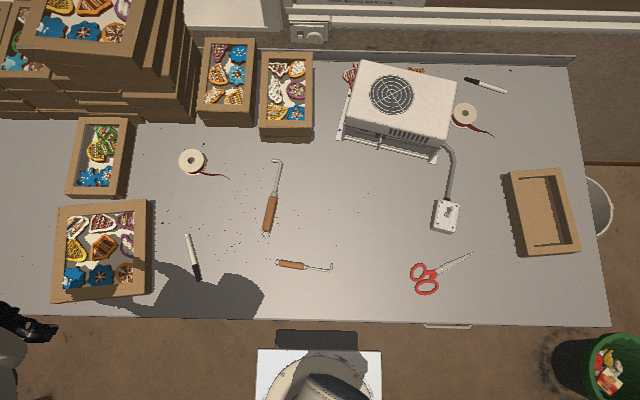

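View pics/side0.png

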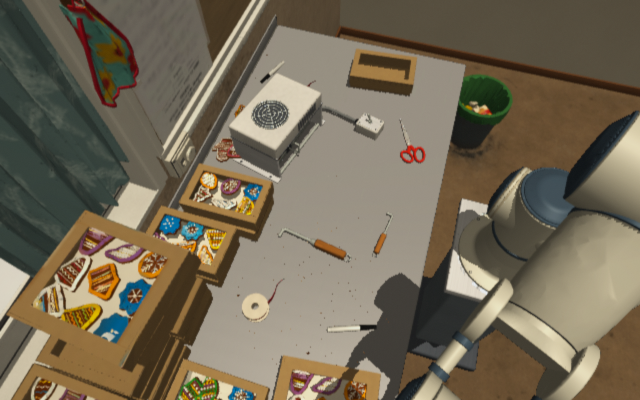

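View pics/wrist0.png

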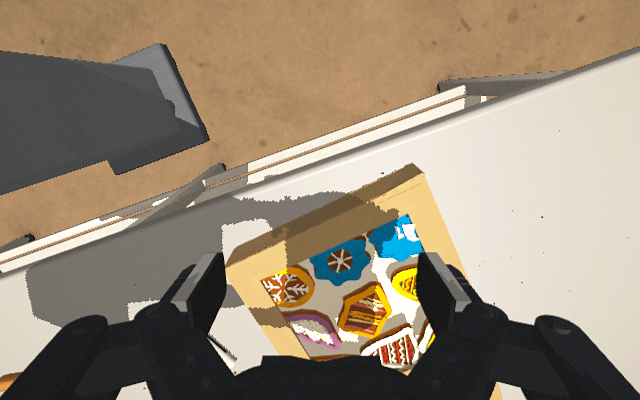

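The top view shows two hooks. The first has its handle at about (269,214) and its bent end at (277,160); the second has its handle at about (291,265) and its end at (331,267). The first is clearly longer, so it fits "the larger". I'll confirm that in crops.

```bash
python3 - <<'E'
from h import *
t=cv2.imread("pics/top0.png");s=cv2.imread("pics/side0.png")
cv2.imwrite("pics/c1.png",cv2.resize(t[145:285,225:365],None,fx=4,fy=4,interpolation=cv2.INTER_CUBIC))
cv2.imwrite("pics/c2.png",cv2.resize(t[50:250,325:475],None,fx=3.8,fy=3,interpolation=cv2.INTER_CUBIC))
cv2.imwrite("pics/c3.png",cv2.resize(s[65:185,215:395],None,fx=4,fy=4,interpolation=cv2.INTER_CUBIC))
C=cam("top")
for n,p,z in [("handle",(269.5,214),.014),("rodbend",(276,161),.014),("h2a",(277,263),.014),("h2b",(306,266),.014),("spool",(191,161),.03)]:
    print(n,onz(C,*p,z))
E
```

```text
handle [0.50135819 0.14606413 0.014     ]
rodbend [0.65940779 0.1353655  0.014     ]
h2a [0.36617514 0.11884649 0.014     ]
h2b [0.35980313 0.040392   0.014     ]
spool [0.64780179 0.37607739 0.03      ]
```

View pics/c1.png

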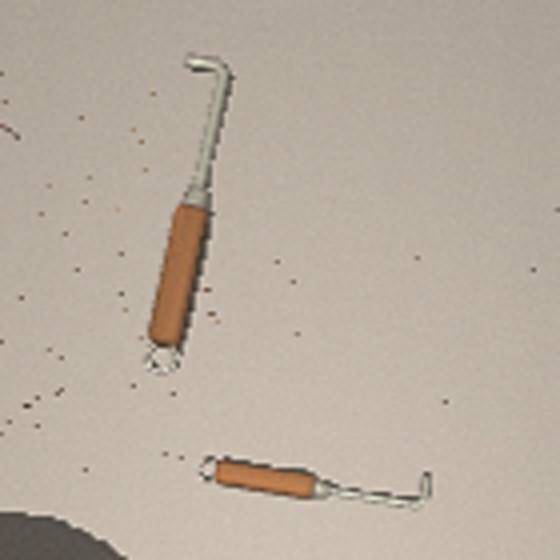

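View pics/c2.png

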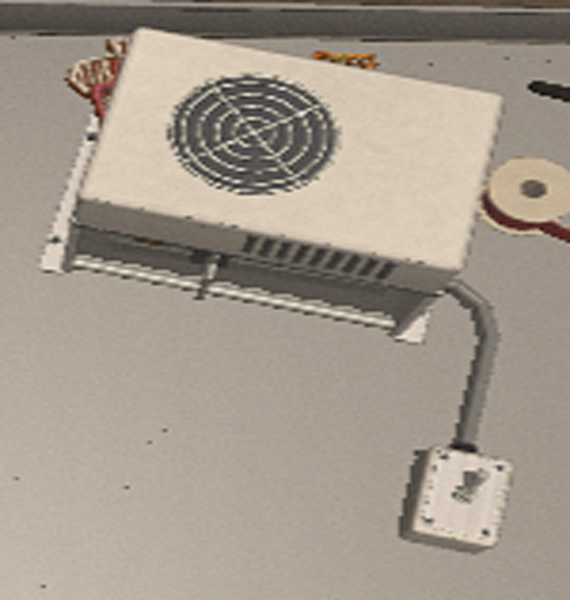

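View pics/c3.png

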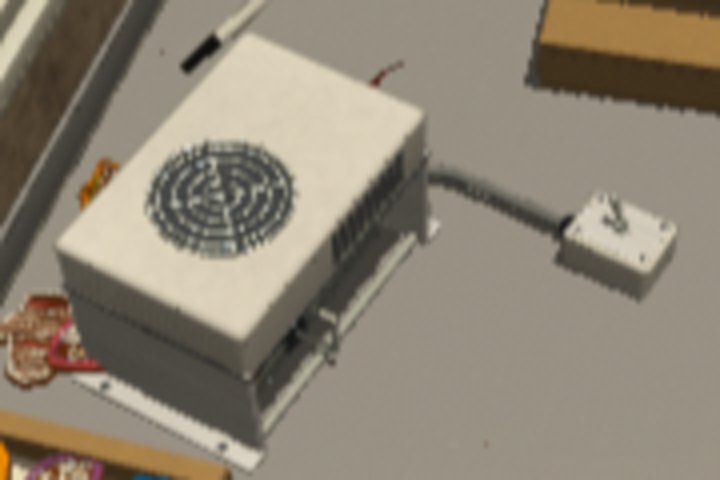

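The crops confirm it: the large hook's handle centre to bend measures 158 mm and matches. The loop shows at top pixel ≈(379,140), left of the mouth's middle. The toggle is on the box at ≈(448,211). Next I'll measure the dryer from its head corners and the toggle.

```bash
python3 - <<'E'
from h import *
T=cam("top");S=cam("side")
t=cv2.imread("pics/top0.png");s=cv2.imread("pics/side0.png")
tp=dict(FL=(325+82/3.8,50+200/3),FR=(325+465/3.8,50+270/3),BL=(325+135/3.8,50+28/3),BR=(325+502/3.8,50+95/3))
sp=dict(FL=(215+245/4,65+345/4),FR=(215+428/4,65+112/4),BL=(215+57/4,65+245/4),BR=(215+250/4,65+33/4))
P={}
for k in tp:
    a=onz(T,*tp[k],.165);b=onz(S,*sp[k],.165);print(k,a.round(4),b.round(4),tri(T,tp[k],S,sp[k])[0].round(4));P[k]=(a+b)/2
for a,b in("FL","FR"),("BL","BR"),("FL","BL"),("FR","BR"):
    d=P[b]-P[a];print(a,b,np.linalg.norm(d).round(4),np.degrees(np.arctan2(d[1],d[0])).round(2))
# handle contour
for n,im,C in(("top",t,T),("side",s,S)):
    h=cv2.cvtColor(im,cv2.COLOR_BGR2HSV);m=cv2.inRange(h,(5,120,80),(18,255,255))
    for c in cv2.findContours(m,0,1)[0]:
        if cv2.contourArea(c)>60:
            r=cv2.minAreaRect(c);p=onz(C,*r[0],.02)
            if p[0]<.58 and .0<p[1]<.25:
                bx=cv2.boxPoints(r);L=sorted([(np.linalg.norm(bx[0]-bx[1]),bx[1]-bx[0]),(np.linalg.norm(bx[1]-bx[2]),bx[2]-bx[1])],key=lambda q:-q[0])[0][1]
                q=onz(C,*(np.array(r[0])+L/2),.024)-onz(C,*(np.array(r[0])-L/2),.024)
                print(n,r,p.round(4),np.degrees(np.arctan2(q[1],q[0])).round(1),np.linalg.norm(q).round(4))
E
```

```text
FL [ 0.7294 -0.0573  0.165 ] [ 0.73   -0.0462  0.165 ] [ 0.7373 -0.0585  0.1471]
FR [ 0.6698 -0.3149  0.165 ] [ 0.6689 -0.3081  0.165 ] [ 0.673  -0.3179  0.155 ]
BL [ 0.9018 -0.0954  0.165 ] [ 0.9015 -0.0925  0.165 ] [ 0.9042 -0.0958  0.1608]
BR [ 0.8396 -0.353   0.165 ] [ 0.8374 -0.3485  0.165 ] [ 0.841  -0.3542  0.1602]
FL FR 0.2667 -103.08
BL BR 0.2645 -103.83
FL BL 0.1771 -13.79
FR BR 0.1736 -13.07
top ((290.689208984375, 264.3648681640625), (24.166650772094727, 5.425166606903076), 9.462322235107422) [0.3626 0.0815 0.02  ] -98.2 0.0647
top ((269.1950988769531, 213.25608825683594), (7.752577304840088, 34.502464294433594), 12.094757080078125) [0.502  0.1464 0.02  ] -8.9 0.0974
side ((606.0, 352.5), (93.0, 66.0), 90.0) [-0.281   0.2166  0.02  ] 89.3 0.2476
side ((329.82989501953125, 248.2577362060547), (32.38954544067383, 7.107423305511475), 23.962491989135742) [0.5038 0.146  0.02  ] 171.4 0.0975
side ((379.8247375488281, 242.6443328857422), (5.2798004150390625, 20.20539093017578), 23.962486267089844) [0.3655 0.0843 0.02  ] -98.1 0.0666
```

```bash
cat >> h.py <<'E'
YAW=np.radians(-13.45); D0=np.array([.6995,-.1816,0])
Rd=R.from_euler('z',YAW).as_matrix()
def dw(p): return D0+Rd@np.array(p,float)
def wd(p): return Rd.T@(np.array(p)-D0)
def down(yaw): # tool z down, tool x = -(heading yaw)
    c,s=np.cos(yaw),np.sin(yaw);x=np.array([-c,-s,0]);z=np.array([0,0,-1.]);return np.c_[x,np.cross(z,x),z]
def rel(pos,Rt,st=None,frm=None):
    st=st or env.read_state()
    p0=np.array(st["eef_pos"]);R0=R.from_rotvec(st["orientation"]).as_matrix()
    if frm: p0,R0=frm
    return (100*R0.T@(np.array(pos)-p0)).round(2),np.degrees(R.from_matrix(R0.T@Rt).as_rotvec()).round(1)
E
python3 - <<'E'
from h import *
T=cam("top");S=cam("side")
t=cv2.imread("pics/top0.png");s=cv2.imread("pics/side0.png")
def draw(im,C,pts,n,x0,y0,x1,y1,f):
    im=cv2.resize(im[y0:y1,x0:x1],None,fx=f,fy=f,interpolation=cv2.INTER_CUBIC)
    for p,col in pts:
        u=(proj(C,p)-[x0,y0])*f;cv2.circle(im,tuple(int(v) for v in u),3,col,-1)
    cv2.imwrite(n,im)
r,g,b=(0,0,255),(0,255,0),(255,0,0)
pts=[(dw((-.155,-.2,.052)),r),(dw((-.1425,-.2,.0815)),g)]
for y in(-.135,.135):
    pts+=[(dw((0,y,.165)),b),(dw((.18,y,.165)),b)]
for y in(-.127,.127): pts+=[(dw((.012,y,.01)),g),(dw((0,y,0)),r)]
draw(t,T,pts,"pics/d1.png",325,50,475,250,3)
draw(s,S,pts,"pics/d2.png",215,65,395,185,4)
for d in((.03,),(.045,)):
    p=dw((-.155+.045,-.2,.20));print(rel(p,down(YAW)),p)
E
```

```text
(array([-63.28, -76.81,   1.66]), array([-0.1, -0. , -6.5])) [ 0.5459976  -0.35052901  0.2       ]
(array([-63.28, -76.81,   1.66]), array([-0.1, -0. , -6.5])) [ 0.5459976  -0.35052901  0.2       ]
```

View pics/d1.png

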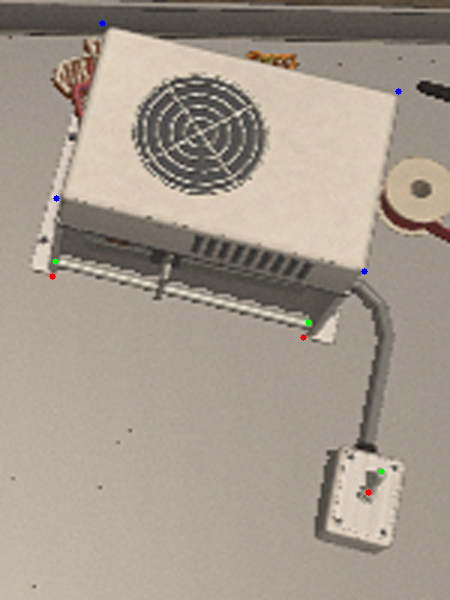

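View pics/d2.png

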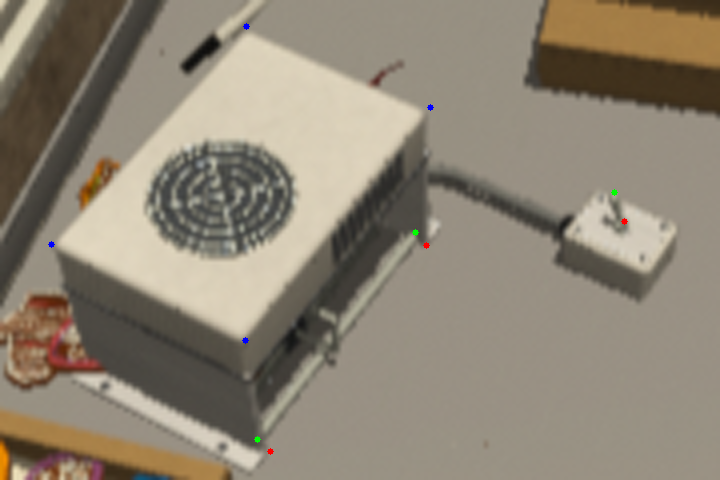

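The projected model lies within about 4 mm of the images: sill ends, toggle pivot and bat all agree. The bat leans to +x, so it is ON. Moving to behind the toggle with the gripper shut.

```bash
python3 -m jog '[[0,[-63.3,-76.8,1.6],[0,0,-6.5]],[0,[-63.3,-76.8,1.6],[0,0,-6.5]],[0,[-63.3,-76.8,1.6],[0,0,-6.5]],[0,[-63.3,-76.8,1.6],[0,0,-6.5]],[0,[-63.3,-76.8,1.6],[0,0,-6.5]],[0,[-63.3,-76.8,1.6],[0,0,-6.5]],[0,[-63.3,-76.8,1.6],[0,0,-6.5]],[0,[-63.3,-76.8,1.6],[0,0,-6.5]]]'; python3 - <<'E'
from h import *
print(rel(dw((-.11,-.2,.2)),down(YAW)))
E
```

```text
clock: 0.82
eef_pos: [0.3246, 0.2717, 0.211]
orientation: [0.366, 3.12, 0.0]
wrist_force: [1.0, 0.9, 0.5]
grip_width: -0.0
(array([-35.95, -55.4 ,   1.1 ]), array([0. , 0. , 0.1]))
```

```bash
python3 -m jog '[[0,[-36,-55.4,1.1],[0,0,0]],[0,[-36,-55.4,1.1],[0,0,0]],[0,[-36,-55.4,1.1],[0,0,0]],[0,[-36,-55.4,1.1],[0,0,0]],[0,[-36,-55.4,1.1],[0,0,0]],[0,[-36,-55.4,1.1],[0,0,0]],[0,[-36,-55.4,1.1],[0,0,0]],[0,[-36,-55.4,1.1],[0,0,0]]]';python3 -m jog '[[0,[-18,-28,0.6],[0,0,0]],[0,[-18,-28,0.6],[0,0,0]],[0,[-18,-28,0.6],[0,0,0]],[0,[-18,-28,0.6],[0,0,0]],[0,[-18,-28,0.6],[0,0,0]],[0,[-18,-28,0.6],[0,0,0]],[0,[-18,-28,0.6],[0,0,0]]]'; python3 - <<'E'
from h import *
st=env.read_state();cv2.imwrite("pics/w1.png",env.grab_frame("wrist"))
C=cam("wrist",st)
print(proj(C,dw((-.155,-.2,.052))),proj(C,dw((-.1425,-.2,.0815))))
print(rel(dw((-.11,-.2,.087)),down(YAW)))
E
```

```text
clock: 1.48
eef_pos: [0.4365, -0.0427, 0.2055]
orientation: [0.368, 3.12, 0.0]
wrist_force: [0.8, 0.2, 0.4]
grip_width: -0.001
clock: 2.07
eef_pos: [0.5329, -0.3178, 0.2]
orientation: [-0.368, -3.12, -0.0]
wrist_force: [1.1, 0.4, 0.3]
grip_width: 0.001
[290.05545206 148.68348258] [287.40853673 169.11927067]
(array([-1.63, -2.23, 11.28]), array([-0.2,  0.1, -0.1]))
```

View pics/w1.png

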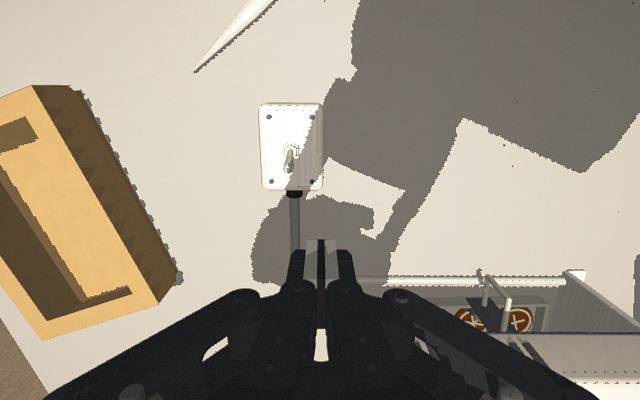

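The wrist view shows the pivot at (291,147) and the bat end at (288,165), within 2 px of prediction. The loop is visible at (492,285). Lowering behind the bat now.

```bash
python3 -m jog '[[0,[-1.6,-2.2,4],[0,0,0]],[0,[-1.6,-2.2,6],[0,0,0]],[0,[-1.6,-2.2,9],[0,0,0]],[0,[-1.6,-2.2,11.3],[0,0,0]],[0,[-1.6,-2.2,11.3],[0,0,0]]]'; python3 - <<'E'
from h import *
st=env.read_state();print(wd(st["eef_pos"]))
E
```

```text
clock: 2.53
eef_pos: [0.5408, -0.3391, 0.0824]
orientation: [-0.367, -3.113, -0.006]
wrist_force: [-0.8, 0.2, -0.0]
grip_width: 0.009
[-0.11767447 -0.19009582  0.08242859]
```

```bash
python3 -m jog '[[0,[0,-0.6,0],[0,0,0]],[0,[1.5,-0.6,0],[0,0,0]],[0,[3,-0.6,0],[0,0,0]],[0,[4,-0.6,0],[0,0,0]],[0,[4.6,-0.6,0],[0,0,0]],[0,[4.6,-0.6,0],[0,0,0]]]'; python3 -m jog '[[0,[-1.5,0,0],[0,0,0]],[0,[-1.5,0,-8],[0,0,0]],[0,[-1.5,0,-14],[0,0,0]],[0,[-1.5,0,-14],[0,0,0]],[0,[-1.5,0,-14],[0,0,0]]]'; python3 - <<'E'
from h import *
st=env.read_state();im=env.grab_frame("wrist");C=cam("wrist",st)
print(wd(st["eef_pos"]))
a=proj(C,dw((-.155,-.2,.052)));b=proj(C,dw((-.1675,-.2,.0815)));print(a,b)
x,y=int(a[0]),int(a[1]);y0=max(0,y-60);x0=max(0,x-80)
cv2.imwrite("pics/w2.png",cv2.resize(im[y0:y0+120,x0:x0+160],None,fx=4,fy=4))
cv2.imwrite("pics/w2f.png",im)
E
```

```text
clock: 3.03
eef_pos: [0.4967, -0.3362, 0.0885]
orientation: [0.368, 3.119, -0.001]
wrist_force: [0.3, -0.6, -0.3]
grip_width: 0.001
clock: 3.45
eef_pos: [0.5141, -0.341, 0.234]
orientation: [0.366, 3.113, -0.007]
wrist_force: [-0.4, -0.8, 1.2]
grip_width: 0.0
[-0.14322785 -0.19816545  0.23396154]
[319.80625638 153.96431665] [319.61913126 147.04814381]
```

View pics/w2.png

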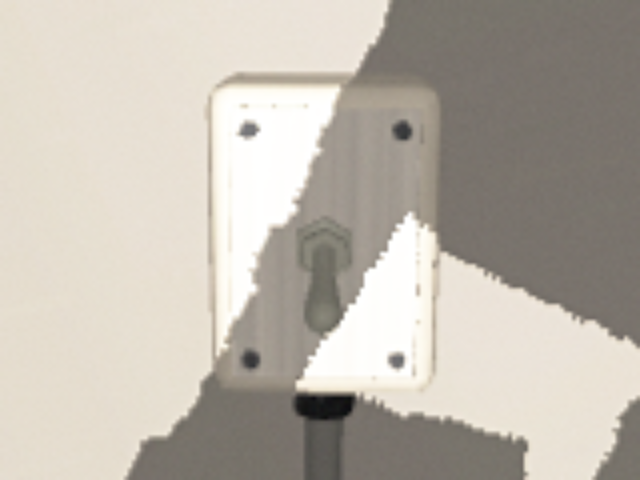

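View pics/w2f.png

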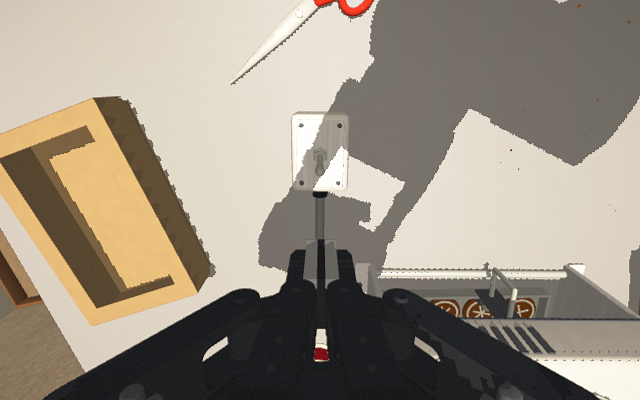

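The bat still leans to +x, with its end at about (320,174) below the pivot at (320,154). It hasn't stayed over, so I'll check the other views.

```bash
python3 - <<'E'
from h import *
st=env.read_state();C=cam("wrist",st)
print(proj(C,dw((-.1425,-.2,.0815))))
s=env.grab_frame("side");S=cam("side")
print(proj(S,dw((-.155,-.2,.052))),proj(S,dw((-.1425,-.2,.0815))),proj(S,dw((-.1675,-.2,.0815))))
cv2.imwrite("pics/s2.png",cv2.resize(s[80:180,320:440],None,fx=6,fy=6,interpolation=cv2.INTER_CUBIC))
E
```

```text
[319.94311543 171.70851215]
[371.06372864 120.2520597 ] [368.60585932 113.1142839 ] [375.15345953 116.01099936]
```

View pics/s2.png

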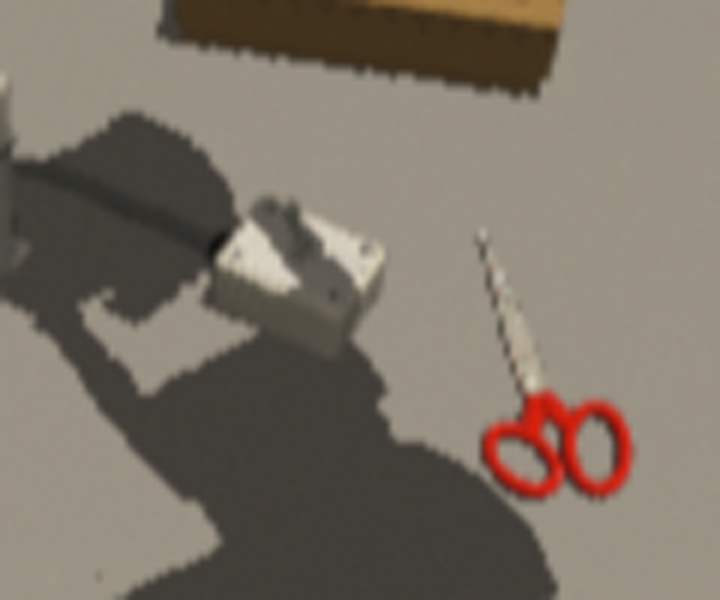

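It is still ON. I probably overtravelled and dragged the bat back on the retreat. Repeating with a shorter stroke and a straight lift.

```bash
python3 -m jog '[[0,[-3.8,0,2],[0,0,0]],[0,[-3.8,0,6],[0,0,0]],[0,[-3.8,0,10],[0,0,0]],[0,[-3.8,0,14],[0,0,0]],[0,[-3.8,0,14.5],[0,0,0]],[0,[-3.8,0,14.5],[0,0,0]],[0,[-2,0,14.5],[0,0,0]],[0,[-1.0,0,14.5],[0,0,0]]]'; python3 - <<'E'
from h import *
st=env.read_state();print(wd(st["eef_pos"]))
E
python3 -m jog '[[0,[0.5,0,0],[0,0,0]],[0,[0.8,0,0],[0,0,0]]]';python3 -m jog '[[0,[0.3,0,0],[0,0,0]],[0,[0.3,0,0],[0,0,0]]]'
python3 - <<'E'
from h import *
st=env.read_state();print(wd(st["eef_pos"]))
s=env.grab_frame("side");cv2.imwrite("pics/s3.png",cv2.resize(s[80:180,320:440],None,fx=5,fy=5,interpolation=cv2.INTER_CUBIC))
im=env.grab_frame("wrist");cv2.imwrite("pics/w3.png",im)
E
```

```text
clock: 4.22
eef_pos: [0.5219, -0.3424, 0.0846]
orientation: [0.367, 3.118, -0.002]
wrist_force: [0.1, -0.3, 0.6]
grip_width: 0.002
[-0.1353249  -0.19766103  0.08460289]
clock: 4.38
eef_pos: [0.5143, -0.3407, 0.0846]
orientation: [0.367, 3.117, -0.003]
wrist_force: [1.1, 0.4, -0.2]
grip_width: 0.001
clock: 4.55
eef_pos: [0.5111, -0.3396, 0.0833]
orientation: [0.367, 3.119, -0.001]
wrist_force: [-0.4, -0.1, 0.1]
grip_width: -0.001
[-0.1464654  -0.19745397  0.08330189]
```

View pics/w3.png

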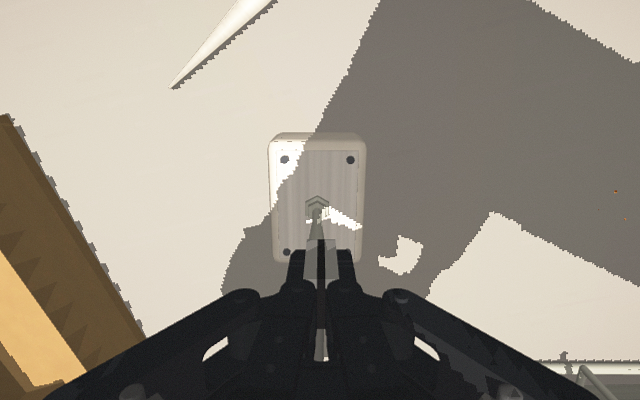

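View pics/s3.png

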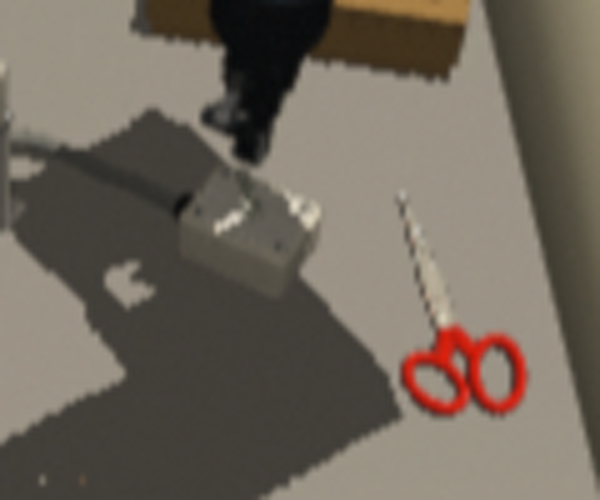

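```bash
python3 - <<'E'
from h import *
S=cam("side");C=cam("wrist")
st=env.read_state();e=st["eef_pos"]
for dz in(-.017,0,.01): print(dz,((proj(S,e+[0,0,dz])-[320,80])*5).round(),proj(C,e+[0,0,dz]).round())
for p in((-.155,-.2,.052),(-.1425,-.2,.0815),(-.155,-.2,.084)): print(p,((proj(S,dw(p))-[320,80])*5).round(),proj(C,dw(p)).round())
im=cv2.imread("pics/w3.png");cv2.imwrite("pics/w3c.png",cv2.resize(im[150:300,240:400],None,fx=4.5,fy=3.8,interpolation=cv2.INTER_CUBIC))
E
```

```text
-0.017 [244. 186.] [321. 231.]
0 [246. 169.] [321. 244.]
0.01 [248. 159.] [321. 253.]
(-0.155, -0.2, 0.052) [255. 201.] [317. 208.]
(-0.1425, -0.2, 0.0815) [243. 166.] [316. 250.]
(-0.155, -0.2, 0.084) [260. 170.] [316. 230.]
```

View pics/w3c.png

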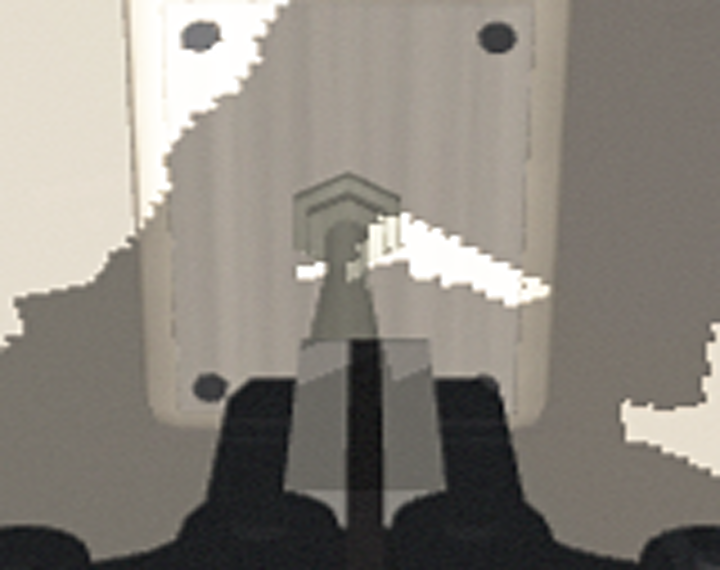

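The crop shows the fingertip edge at row ~239, in front of and above the bat, so the fingers passed over it. The tips ride higher than I assumed. Backing off, going 15 mm lower and looking again.

```bash
python3 -m jog '[[0,[-2,0,-1],[0,0,0]],[0,[-4.2,0,-1],[0,0,0]],[0,[-4.2,0,-1],[0,0,0]],[0,[-4.2,0,1.4],[0,0,0]],[0,[-4.2,0,1.4],[0,0,0]],[0,[-4.2,0,1.4],[0,0,0]]]'; python3 - <<'E'
from h import *
st=env.read_state();print(wd(st["eef_pos"]),st["wrist_force"].round(1))
s=env.grab_frame("side");cv2.imwrite("pics/s4.png",cv2.resize(s[80:180,320:440],None,fx=5,fy=5,interpolation=cv2.INTER_CUBIC))
im=env.grab_frame("wrist");cv2.imwrite("pics/w4.png",cv2.resize(im[150:300,240:400],None,fx=4,fy=3.8,interpolation=cv2.INTER_CUBIC))
E
```

```text
clock: 5.15
eef_pos: [0.5508, -0.3483, 0.0673]
orientation: [-0.367, -3.118, -0.002]
wrist_force: [-0.4, -0.6, 1.0]
grip_width: 0.001
[-0.10580784 -0.19668665  0.06732741] [-0.4 -0.6  1. ]
```

View pics/w4.png

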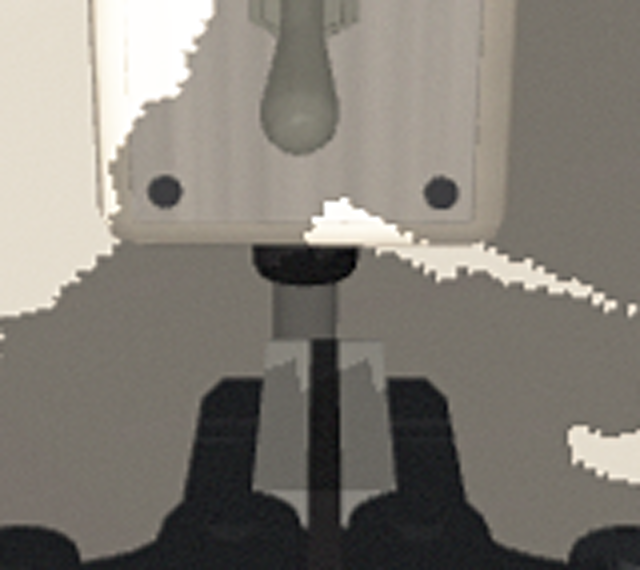

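View pics/s4.png

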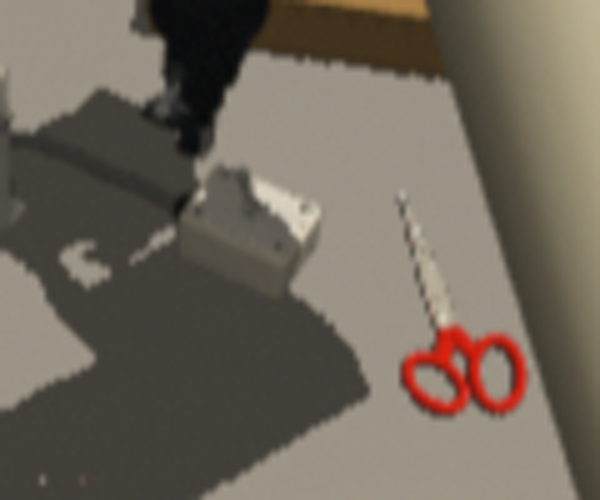

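```bash
python3 - <<'E'
from h import *
S=cam("side");C=cam("wrist");st=env.read_state();e=np.array(st["eef_pos"])
p,err=tri(S,(320+195/5,80+153/5),C,(321,239));print(p,err,p-e,wd(p))
for dz in(-.017,0,.01,.02): print(dz,((proj(S,e+[0,0,dz])-[320,80])*5).round())
E
```

```text
[ 0.54779093 -0.34842422  0.07501273] 0.0037402734615726604 [-0.00385813  0.00057368  0.00624066] [-0.10874542 -0.19753581  0.07501273]
-0.017 [189. 176.]
0 [191. 159.]
0.01 [192. 149.]
0.02 [193. 139.]
```

By triangulation the fingertips are at z≈0.075 with the TCP at 0.069. I'll go 7 mm lower and sweep in stages.

```bash
python3 -m jog '[[0,[0,0.2,0.7],[0,0,0]],[0,[0,0.2,0.7],[0,0,0]],[0,[1,0.2,0.7],[0,0,0]],[0,[2,0.2,0.7],[0,0,0]],[0,[2.8,0.2,0.7],[0,0,0]],[0,[2.8,0.2,0.7],[0,0,0]]]'; python3 - <<'E'
from h import *
st=env.read_state();print(wd(st["eef_pos"]))
im=env.grab_frame("wrist");cv2.imwrite("pics/w5.png",cv2.resize(im[150:300,240:400],None,fx=4,fy=3.8,interpolation=cv2.INTER_CUBIC))
E
```

```text
clock: 5.75
eef_pos: [0.5235, -0.3401, 0.0614]
orientation: [-0.368, -3.119, -0.001]
wrist_force: [0.5, -0.6, 0.1]
grip_width: 0.0
[-0.13431191 -0.19504924  0.06140666]
```

View pics/w5.png

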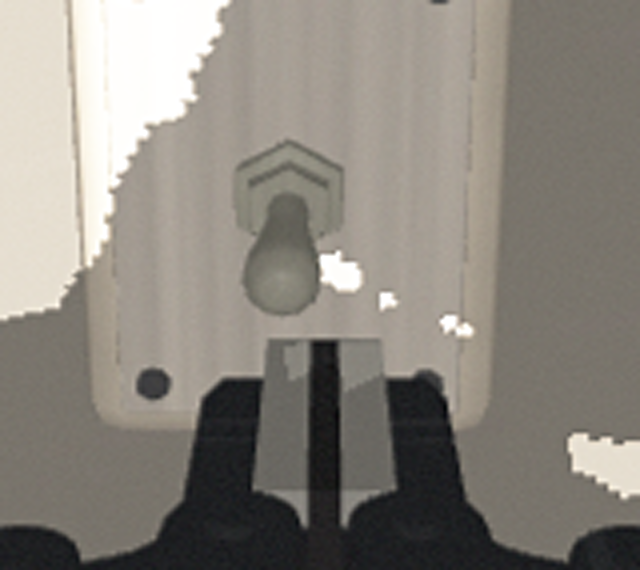

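The bat end at crop (282,275) is still clear of the pads, which start at row 340. I need 5 mm to −y, then on forward.

```bash
python3 -m jog '[[0,[0,-0.5,0],[0,0,0]],[0,[0.6,-0.5,0],[0,0,0]],[0,[1.2,-0.5,0],[0,0,0]],[0,[1.2,-0.5,0],[0,0,0]]]'; python3 - <<'E'
from h import *
st=env.read_state();print(wd(st["eef_pos"]))
im=env.grab_frame("wrist");cv2.imwrite("pics/w6.png",cv2.resize(im[150:300,240:400],None,fx=4,fy=3.8,interpolation=cv2.INTER_CUBIC))
E
```

```text
clock: 6.13
eef_pos: [0.5108, -0.3422, 0.061]
orientation: [-0.368, -3.119, -0.001]
wrist_force: [0.5, -0.6, 0.2]
grip_width: -0.0
[-0.14620909 -0.20006856  0.06104115]
```

View pics/w6.png

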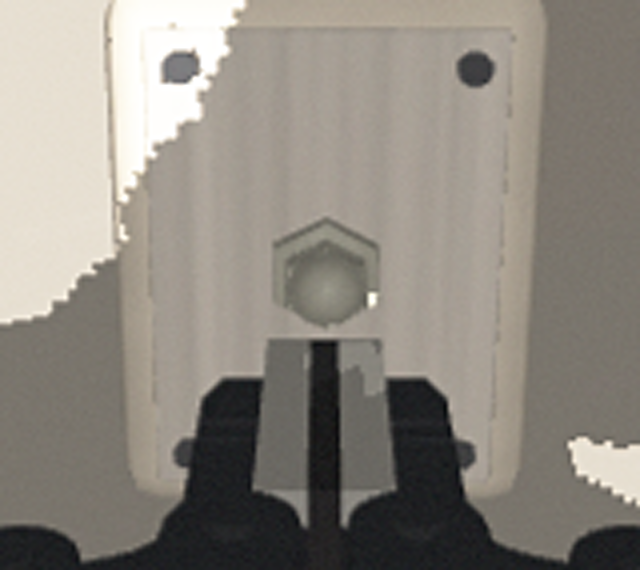

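```bash
python3 - <<'E'
from h import *
C=cam("wrist")
for a in(.4,.2,0,-.2,-.4):
    q=proj(C,dw((-.155+.03*np.sin(a),-.2,.052+.03*np.cos(a))));print(a,((q-[240,150])*[4,3.8]).round())
print(((proj(C,dw((-.155,-.2,.052)))-[240,150])*[4,3.8]).round())
E
```

```text
0.4 [326. 441.]
0.2 [326. 407.]
0 [326. 365.]
-0.2 [326. 317.]
-0.4 [326. 267.]
[325. 269.]
```

The bat tip at row ~280 matches the OFF prediction (267), so it has flipped. Lifting clear and heading over the large hook.

```bash
python3 -m jog '[[0,[-0.6,0,-2],[0,0,0]],[0,[-0.6,0,-6],[0,0,0]],[0,[-0.6,0,-10],[0,0,0]],[0,[-0.6,0,-14],[0,0,0]],[0,[-0.6,0,-14],[0,0,0]]]'; python3 - <<'E'
from h import *
st=env.read_state();C=cam("wrist",st);im=env.grab_frame("wrist")
for p in((-.155,-.2,.052),(-.1425,-.2,.0815),(-.1675,-.2,.0815)): print(proj(C,dw(p)).round())
x,y=proj(C,dw((-.155,-.2,.052))).astype(int);cv2.imwrite("pics/w7.png",cv2.resize(im[y-50:y+50,x-60:x+60],None,fx=4,fy=4));print(x-60,y-50)
T=cam("top");print("corner",onz(T,282,162.5,.014),onz(T,269.5,213.5,.02))
print(rel([.503,.146,.15],down(np.radians(-8.8))),rel([.503,.146,.15],down(np.radians(-8.8)),frm=(st["eef_pos"],down(np.radians(-8.8)))))
E
```

```text
clock: 6.6
eef_pos: [0.5207, -0.3461, 0.2092]
orientation: [0.366, 3.111, -0.009]
wrist_force: [1.2, -1.5, 0.2]
grip_width: -0.0
[323. 151.]
[323. 171.]
[324. 143.]
263 100
corner [0.65517736 0.1177805  0.014     ] [0.50137074 0.14546803 0.02      ]
(array([13.07, 47.42,  5.32]), array([-0.2,  0.4, -4.6])) (array([ 9.28, 48.36,  5.92]), array([0., 0., 0.]))
```

View pics/w7.png

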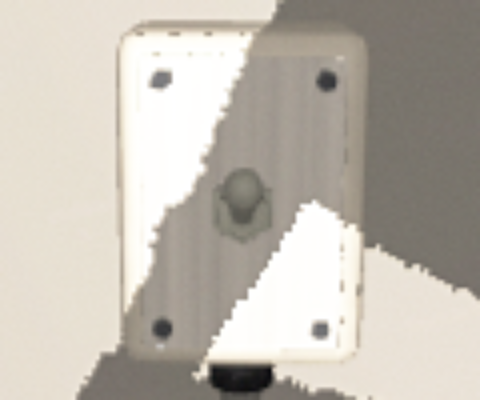

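The toggle is OFF: its tip is at row ~146 against 143 predicted. Next, the hook.

```bash
python3 -m jog '[[0.6,[13,47.4,5],[0,0,-4]],[0.6,[13,47.4,5],[0,0,-4]],[0.6,[13,47.4,5],[0,0,-4]],[0.6,[13,47.4,5],[0,0,-4]],[0.6,[13,47.4,5],[0,0,-4]],[0.6,[13,47.4,5],[0,0,-4]],[0.6,[13,47.4,5],[0,0,-4]],[0.6,[13,47.4,5],[0,0,-4]]]'; python3 - <<'E'
from h import *
print(rel([.503,.146,.15],down(np.radians(-9.5))))
E
```

```text
clock: 7.32
eef_pos: [0.506, -0.0106, 0.1668]
orientation: [-0.259, -3.13, -0.0]
wrist_force: [1.4, -0.8, 0.5]
grip_width: 0.599
(array([ 2.86, 15.39,  1.69]), array([ 0. , -0. ,  0.1]))
```

```bash
python3 -m jog '[[0.6,[2.8,15.0,1.7],[0,0,0]],[0.6,[2.8,15.0,1.7],[0,0,0]],[0.6,[2.8,15.0,1.7],[0,0,0]],[0.6,[2.8,15.0,1.7],[0,0,0]],[0.6,[2.8,15.0,1.7],[0,0,0]],[0.6,[2.8,15.0,1.7],[0,0,0]]]'; python3 - <<'E'
from h import *
st=env.read_state();C=cam("wrist",st);im=env.grab_frame("wrist");cv2.imwrite("pics/w8.png",im)
print(st["eef_pos"])
h=cv2.cvtColor(im,cv2.COLOR_BGR2HSV);m=cv2.inRange(h,(5,110,60),(18,255,255))
for c in cv2.findContours(m,0,1)[0]:
    if cv2.contourArea(c)>400: print(cv2.minAreaRect(c))
print(proj(C,[.503,.146,.028]))
E
```

```text
clock: 7.82
eef_pos: [0.5031, 0.1414, 0.1497]
orientation: [-0.253, -3.13, 0.001]
wrist_force: [0.3, 0.0, -0.4]
grip_width: 0.604
[0.50307178 0.14142631 0.14970834]
((457.5, 387.5), (23.0, 43.0), 90.0)
((608.0, 379.5), (39.0, 62.0), 90.0)
((325.0, 175.5), (109.0, 26.0), 90.0)
((218.99996948242188, 24.999998092651367), (85.99998474121094, 23.999996185302734), -0.0)
[326.08510258 181.01262525]
```

View pics/w8.png

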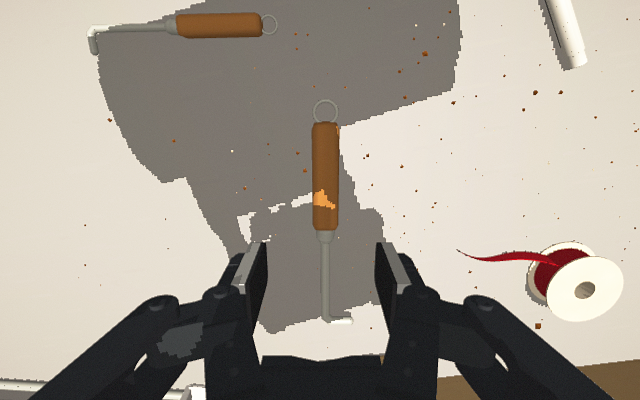

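The large hook lies vertically in view: handle at rows 121–230, column 325, rod down to (325,318). Its yaw matches the tool. Now its centre, then descend.

```bash
python3 - <<'E'
from h import *
C=cam("wrist")
a=onz(C,325,122,.026);b=onz(C,325,230,.026);print(a,b,np.linalg.norm(a-b),(a+b)/2, np.degrees(np.arctan2(*(b-a)[1::-1])))
c=(a+b)/2;t=onz(C,326,319,.014);print(t,np.linalg.norm(t[:2]-c[:2]))
print(rel([c[0],c[1],.06],down(np.radians(-9.4))),rel([c[0],c[1],.018],down(np.radians(-9.4))))
E
```

```text
[0.45302265 0.15198275 0.026     ] [0.55031616 0.13643735 0.026     ] 0.09852759394876058 [0.5016694  0.14421005 0.026     ] -9.077895688604729
[0.65737655 0.12055372 0.014     ] 0.15749393135411097
(array([0.21, 0.36, 8.99]), array([-0. , -0.1,  0.1])) (array([ 0.21,  0.36, 13.19]), array([-0. , -0.1,  0.1]))
```

```bash
python3 -m jog '[[0.6,[0.1,0.3,4],[0,0,0]],[0.6,[0.1,0.3,8],[0,0,0]],[0.6,[0.1,0.3,11.5],[0,0,0]],[0.6,[0.1,0.3,12.6],[0,0,0]],[0.6,[0.1,0.3,12.6],[0,0,0]],[0.6,[0.1,0.3,12.6],[0,0,0]]]' 80; python3 - <<'E'
from h import *
im=env.grab_frame("wrist");cv2.imwrite("pics/w9.png",im)
E
```

```text
clock: 8.37
eef_pos: [0.5031, 0.1421, 0.0243]
orientation: [-0.26, -3.13, 0.001]
wrist_force: [0.6, 0.5, -0.1]
grip_width: 0.6
```

View pics/w9.png

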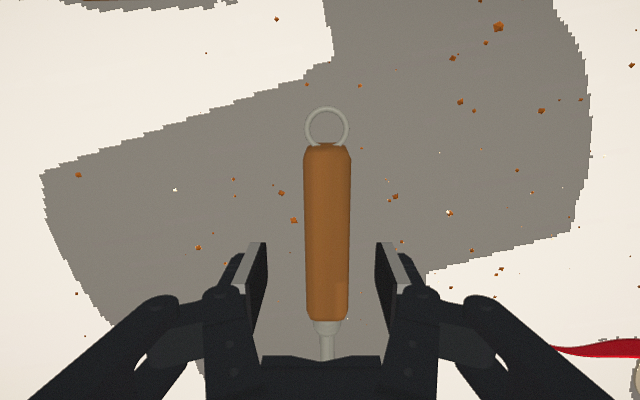

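```bash
python3 -m jog '[[0.6,[0,0.1,0.4],[0,0,0]],[0.6,[0,0.1,0.6],[0,0,0]],[0.6,[0,0.1,0.6],[0,0,0]]]'; python3 - <<'E'
from h import *
st=env.read_state();e=st["eef_pos"];S=cam("side")
s=env.grab_frame("side");q=proj(S,e);x,y=q.astype(int)
cv2.imwrite("pics/s5.png",cv2.resize(s[y-50:y+50,x-60:x+60],None,fx=6,fy=6,interpolation=cv2.INTER_CUBIC))
for p in([0,0,0],[0,0,-.017],[0,.026,0],[0,.026,-.017]): print(((proj(S,e+np.array(p))-[x-60,y-50])*6).round())
E
```

```text
clock: 8.67
eef_pos: [0.5038, 0.1441, 0.019]
orientation: [0.258, 3.13, 0.0]
wrist_force: [-0.3, -0.2, 0.5]
grip_width: 0.598
[360. 305.]
[360. 319.]
[345. 352.]
[345. 365.]
```

View pics/s5.png

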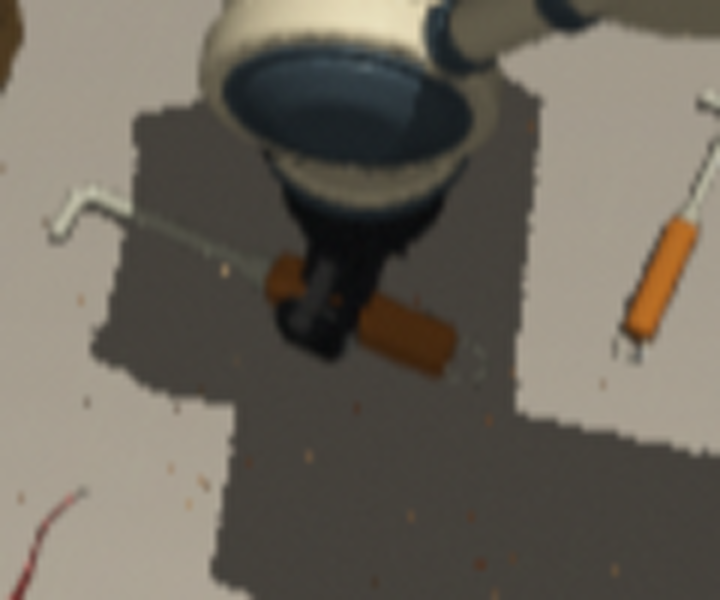

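```bash
python3 -m jog '[[0.6,[0,0,0.3],[0,0,0]],[0.6,[0,0,0.3],[0,0,0]],[0,[0,0,0.3],[0,0,0]],[0,[0,0,0.3],[0,0,0]],[0,[0,0,0.3],[0,0,0]],[0,[0,0,0.3],[0,0,0]],[0,[0,0,0.3],[0,0,0]],[0,[0,0,0.3],[0,0,0]]]' 80;  python3 -m jog '[[0,[0,0,0],[0,0,0]],[0,[0,0,0],[0,0,0]]]'
python3 -m jog '[[0,[0,0,-2],[0,0,0]],[0,[0,0,-4],[0,0,0]],[0,[0,0,-7],[0,0,0]],[0,[0,0,-10],[0,0,0]],[0,[0,0,-10],[0,0,0]]]'
python3 - <<'E'
from h import *
im=env.grab_frame("wrist");cv2.imwrite("pics/w10.png",im)
im=env.grab_frame("top");cv2.imwrite("pics/t10.png",im)
E
```

```text
clock: 9.38
eef_pos: [0.5034, 0.1441, 0.0155]
orientation: [0.258, 3.131, 0.0]
wrist_force: [0.4, 0.4, 0.6]
grip_width: -0.004
clock: 9.55
eef_pos: [0.5034, 0.1441, 0.0155]
orientation: [0.258, 3.131, 0.0]
wrist_force: [0.5, 0.5, -0.0]
grip_width: 0.001
clock: 9.97
eef_pos: [0.5058, 0.1446, 0.1202]
orientation: [0.257, 3.124, 0.003]
wrist_force: [2.2, 1.0, 2.2]
grip_width: -0.002
```

View pics/w10.png

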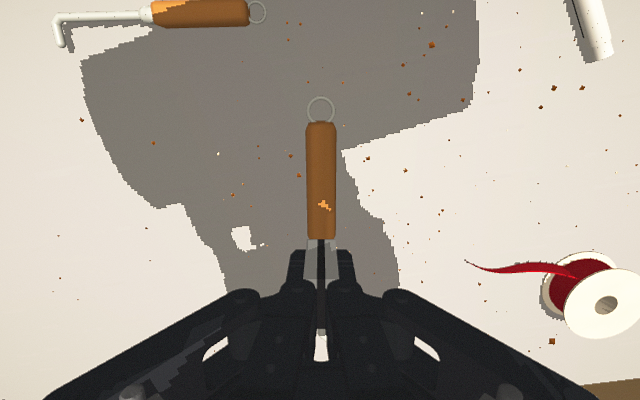

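View pics/t10.png

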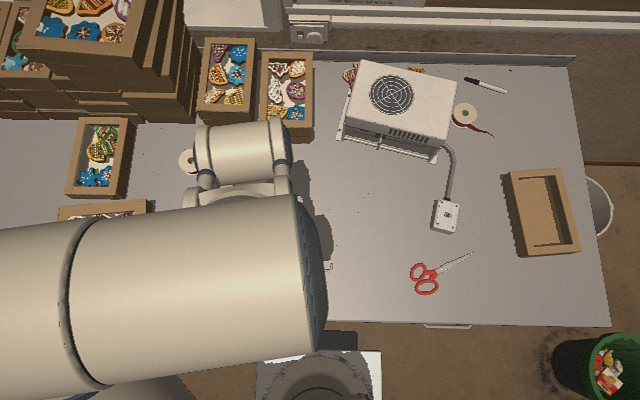

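The gripper closed to zero above the handle: it went shut at TCP 0.0155 and the hook is still at (321,180). So the fingertips sit roughly 17 mm *behind* the reported TCP, which also agrees with the pad-edge rows in the wrist view and the missed bat. I'll retry deeper, feeling for the bench.

```bash
python3 - <<'E'
from h import *
C=cam("wrist");print(env.read_state()["eef_pos"],C[1])
a=onz(C,320.5,122,.026);b=onz(C,320.5,240,.026);print((a+b)/2,np.linalg.norm(a-b))
print(rel(list(((a+b)/2)[:2])+[.03],down(np.radians(-9.3))))
E
python3 -m jog '[[0.6,[0.2,0,-0.2],[0,0,0]],[0.6,[0.2,0,0],[0,0,0]],[0.6,[0.2,0,0],[0,0,0]],[0.6,[0.2,0,4],[0,0,0]],[0.6,[0.2,0,8],[0,0,0]],[0.6,[0.2,0,10],[0,0,0]],[0.6,[0.2,0,10],[0,0,0]]]' 80
```

```text
[0.50401331 0.1442651  0.11647546] [0.42659164 0.1567536  0.27314595]
[0.49762734 0.14505238 0.026     ] 0.09585889740725816
(array([ 0.66, -0.03,  8.65]), array([ 0. ,  0.1, -0.1]))
clock: 10.65
eef_pos: [0.4985, 0.1439, 0.0112]
orientation: [-0.258, -3.124, 0.003]
wrist_force: [-0.7, -0.3, -0.7]
grip_width: 0.602
```

```bash
python3 -m jog '[[0.6,[0,0,0],[0,0,0]],[0.6,[0,0,0.5],[0,0,0]],[0.6,[0,0,1.0],[0,0,0]],[0.6,[0,0,1.5],[0,0,0]],[0.6,[0,0,1.5],[0,0,0]]]' ; python3 -m jog '[[0.6,[0,0,0.3],[0,0,0]],[0.6,[0,0,0.3],[0,0,0]]]'; python3 -m jog '[[0.6,[0,0,0.3],[0,0,0]],[0.6,[0,0,0.3],[0,0,0]]]'
```

```text
clock: 11.07
eef_pos: [0.5015, 0.1445, 0.0004]
orientation: [0.258, 3.131, 0.0]
wrist_force: [-0.9, -0.8, 0.1]
grip_width: 0.602
clock: 11.23
eef_pos: [0.5014, 0.1445, -0.0026]
orientation: [0.258, 3.131, 0.0]
wrist_force: [-0.1, 0.1, 0.2]
grip_width: 0.6
clock: 11.4
eef_pos: [0.5014, 0.1445, -0.0057]
orientation: [-0.258, -3.131, 0.0]
wrist_force: [-0.6, 0.5, 0.2]
grip_width: 0.601
```

```bash
python3 - <<'E'
from h import *
im=env.grab_frame("wrist");cv2.imwrite("pics/w11.png",im)
E
```

```text
(no output)
```

View pics/w11.png

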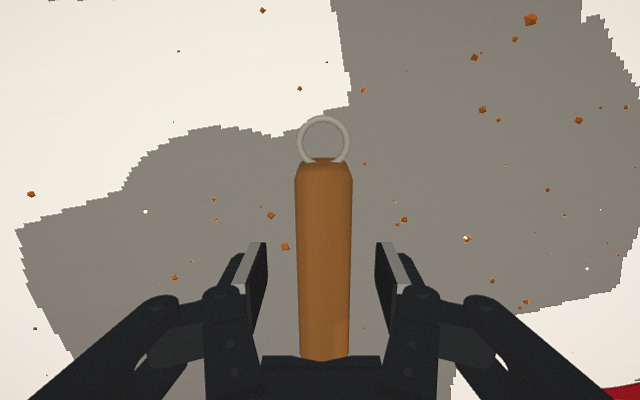

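```bash
python3 -m jog '[[0.6,[0,0,0.3],[0,0,0]],[0.6,[0,0,0.5],[0,0,0]],[0.6,[0,0,0.5],[0,0,0]]]'; python3 -m jog '[[0,[0,0,0],[0,0,0]],[0,[0,0,0],[0,0,0]],[0,[0,0,0],[0,0,0]],[0,[0,0,0],[0,0,0]],[0,[0,0,0],[0,0,0]],[0,[0,0,0],[0,0,0]]]' 80
python3 - <<'E'
from h import *
im=env.grab_frame("wrist");cv2.imwrite("pics/w12.png",im)
E
```

```text
clock: 11.7
eef_pos: [0.5012, 0.1444, -0.0109]
orientation: [-0.258, -3.13, 0.0]
wrist_force: [0.3, 0.1, 0.3]
grip_width: 0.596
clock: 12.2
eef_pos: [0.5015, 0.1445, -0.0102]
orientation: [0.258, 3.131, 0.0]
wrist_force: [-0.8, -0.3, 6.0]
grip_width: 0.262
```

View pics/w12.png

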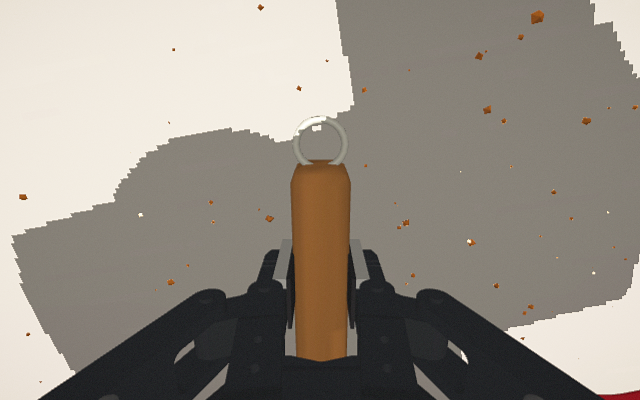

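The hook is gripped: opening 0.262 ≈ 22 mm, with the handle between the pads. Lifting, then locating the loop from the fixed cameras.

```bash
python3 -m jog '[[0,[0,0,-2],[0,0,0]],[0,[0,0,-5],[0,0,0]],[0,[0,0,-8],[0,0,0]],[0,[0,0,-10],[0,0,0]],[0,[0,0,-10],[0,0,0]]]' 
python3 - <<'E'
from h import *
im=env.grab_frame("wrist");cv2.imwrite("pics/w13.png",im)
t=cv2.imread("pics/top0.png");s=cv2.imread("pics/side0.png")
cv2.imwrite("pics/l1.png",cv2.resize(t[110:165,335:445],None,fx=7,fy=7,interpolation=cv2.INTER_CUBIC))
cv2.imwrite("pics/l2.png",cv2.resize(s[115:180,270:335],None,fx=9,fy=9,interpolation=cv2.INTER_CUBIC))
E
```

```text
clock: 12.67
eef_pos: [0.5033, 0.1448, 0.0932]
orientation: [0.258, 3.126, 0.002]
wrist_force: [1.1, 0.4, -1.4]
grip_width: 0.264
```

View pics/w13.png

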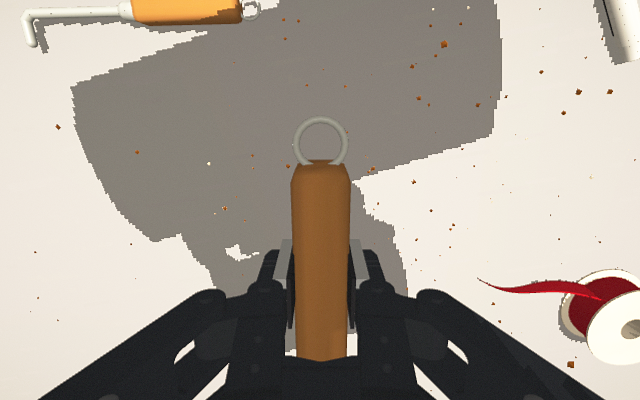

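View pics/l1.png

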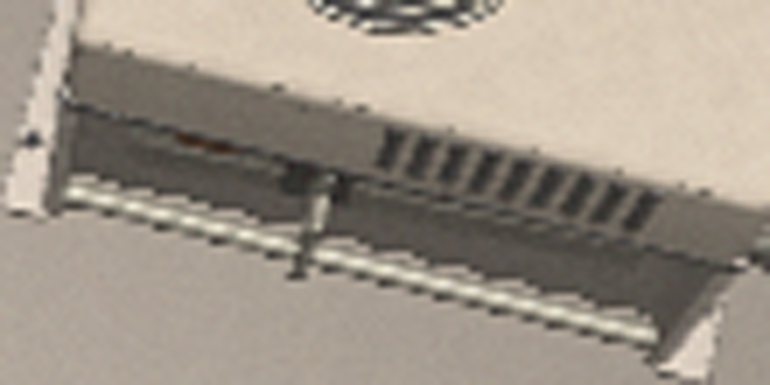

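View pics/l2.png

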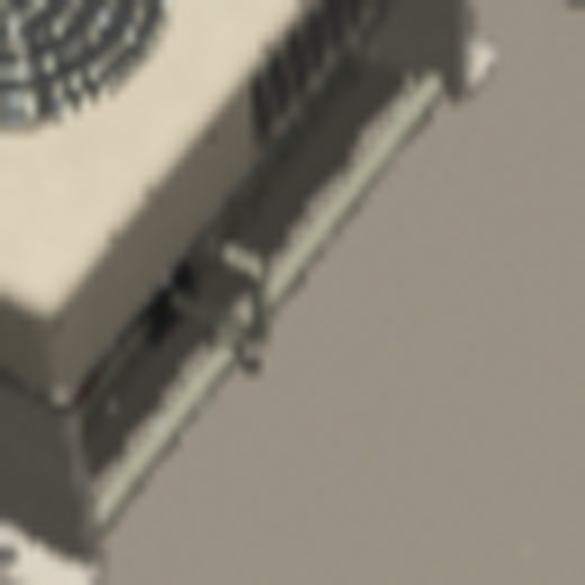

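```bash
python3 - <<'E'
from h import *
T=cam("top");S=cam("side")
P=lambda a:(335+a[0]/7,110+a[1]/7)
Q=lambda a:(270+a[0]/9,115+a[1]/9)
for n,a,b,z in(("topfront",(319,222),(263,268),.066),("botfront",(297,272),(250,357),.022)):
    p,e=tri(T,P(a),S,Q(b));print(n,p.round(4),round(e,4),wd(p).round(4),wd(onz(T,*P(a),z)).round(4),wd(onz(S,*Q(b),z)).round(4))
# sill
for n,f,z in(("silL",(75,190),.009),("silR",(655,330),.009)): print(n,wd(onz(T,*P(f),z)).round(4))
for n,f,z in(("silLs",(100,503),.009),("silRs",(435,80),.009)): print(n,wd(onz(S,*Q(f),z)).round(4))
E
```

```text
topfront [ 0.7037 -0.1608  0.0632] 0.0035 [-0.0007  0.0212  0.0632] [-0.0001  0.0213  0.066 ] [-0.0039  0.0235  0.066 ]
botfront [ 7.110e-01 -1.625e-01 -6.000e-04] 0.0014 [ 0.0068  0.0212 -0.0006] [-0.004   0.0226  0.022 ] [-0.0022  0.0341  0.022 ]
silL [0.0143 0.1209 0.009 ]
silR [ 0.0145 -0.1287  0.009 ]
silLs [0.0158 0.1107 0.009 ]
silRs [ 0.0121 -0.1238  0.009 ]
```

```bash
sed -i 's/D0=np.array(\[.6995,-.1816,0\])/D0=np.array([.6995,-.1816,0])+np.array([.9726*.002-.2326*.004,-.2326*.002-.9726*.004,0])/' h.py; python3 - <<'E'
from h import *
print(D0,dw((-.20,-.024,.06)),rel(dw((-.20,-.024,.06)),down(YAW)))
E
```

```text
[ 0.7005148 -0.1859556  0.       ] [ 0.50041782 -0.16277801  0.06      ] (array([ -4.82, -30.37,   3.11]), array([0.1, 0.2, 4. ]))
```

```bash
python3 -m jog '[[0,[-4.8,-30.4,5.5],[0,0.2,4]],[0,[-4.8,-30.4,5.5],[0,0.2,4]],[0,[-4.8,-30.4,5.5],[0,0.2,4]],[0,[-4.8,-30.4,5.5],[0,0.2,4]],[0,[-4.8,-30.4,5.5],[0,0.2,4]],[0,[-4.8,-30.4,5.5],[0,0.2,4]],[0,[-4.8,-30.4,5.5],[0,0.2,4]],[0,[-4.8,-30.4,5.5],[0,0.2,4]]]'; python3 -m jog '[[0,[0,0,0],[0,0,0]]]'
python3 - <<'E'
from h import *
st=env.read_state();print(st["eef_pos"],wd(st["eef_pos"]),rel(dw((-.2,-.024,.035)),down(YAW)))
t=env.grab_frame("top");s=env.grab_frame("side");cv2.imwrite("pics/t14.png",t);cv2.imwrite("pics/s14.png",s)
T=cam("top");S=cam("side")
e=wd(st["eef_pos"]);b=dw(e+[.158,.015,.024]);x,y=proj(T,b).astype(int);X,Y=proj(S,b).astype(int);print(proj(T,b),proj(S,b),x-50,y-40,X-50,Y-40)
cv2.imwrite("pics/l3.png",cv2.resize(t[y-40:y+40,x-50:x+50],None,fx=7,fy=7,interpolation=cv2.INTER_CUBIC))
cv2.imwrite("pics/l4.png",cv2.resize(s[Y-40:Y+40,X-50:X+50],None,fx=7,fy=7,interpolation=cv2.INTER_CUBIC))
E
```

```text
clock: 13.38
eef_pos: [0.4981, -0.1671, 0.0327]
orientation: [-0.37, -3.115, -0.0]
wrist_force: [0.5, -0.4, -1.3]
grip_width: 0.262
clock: 13.47
eef_pos: [0.4984, -0.1673, 0.0326]
orientation: [-0.373, -3.115, -0.0]
wrist_force: [-0.2, -0.4, -2.2]
grip_width: 0.263
[ 0.49835103 -0.16728396  0.03263879] [-0.20096204 -0.02886309  0.03263879] (array([-0.09,  0.49, -0.24]), array([-0. , -0.3, -0.2]))
[390.68376624 159.39716722] [315.4234583 142.4309463] 340 119 265 102
```

View pics/l3.png

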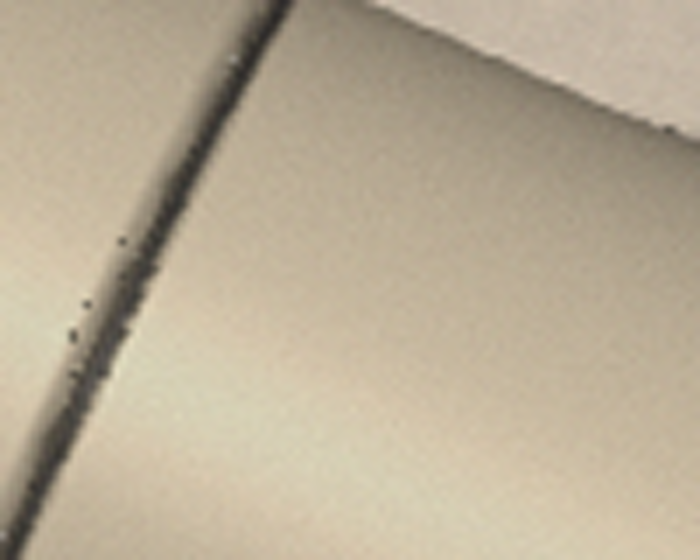

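View pics/l4.png

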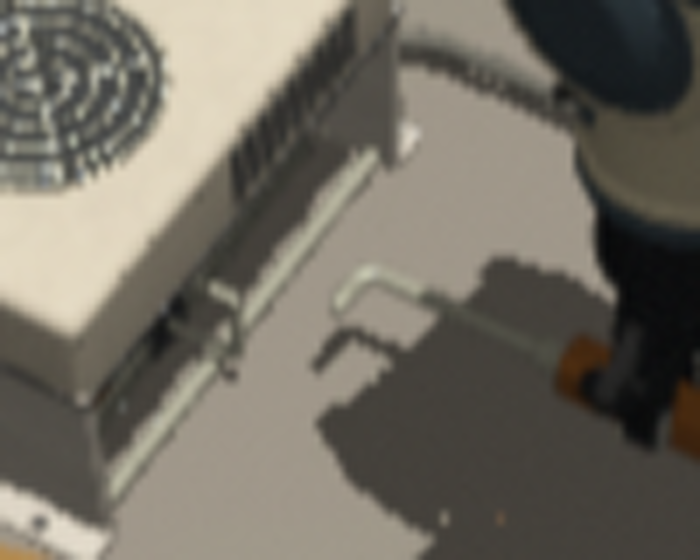

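In the side view the bent end is at about (352,285), against (350,283) predicted, so the hook geometry in the gripper is confirmed. The loop is at crop (225,315). Now I'll bring the bent end in along the loop's right side at mid-height.

```bash
python3 - <<'E'
from h import *
print(rel(dw((-.141,-.022,.0205)),down(YAW)))
E
```

```text
(array([-6.12,  0.35,  1.25]), array([ 0. , -0.3, -0.1]))
```

```bash
python3 -m jog '[[0,[0,0.35,1.2],[0,0,0]],[0,[-2,0.35,1.2],[0,0,0]],[0,[-4,0.35,1.2],[0,0,0]],[0,[-6,0.35,1.2],[0,0,0]],[0,[-6,0.35,1.2],[0,0,0]],[0,[-6,0.35,1.2],[0,0,0]]]'
python3 - <<'E'
from h import *
st=env.read_state();e=wd(st["eef_pos"]);print(e)
s=env.grab_frame("side");S=cam("side")
cv2.imwrite("pics/l5.png",cv2.resize(s[115:180,265:355],None,fx=8,fy=8,interpolation=cv2.INTER_CUBIC))
for o in((.158,0,.0242),(.158,.03,.0242)): print(((proj(S,dw(e+np.array(o)))-[265,115])*8).round())
E
```

```text
clock: 14.07
eef_pos: [0.5584, -0.1725, 0.0218]
orientation: [-0.364, -3.116, -0.001]
wrist_force: [-0.7, -0.0, -2.5]
grip_width: 0.264
[-0.14132717 -0.01998698  0.02175107]
[291. 167.]
[253. 216.]
```

View pics/l5.png

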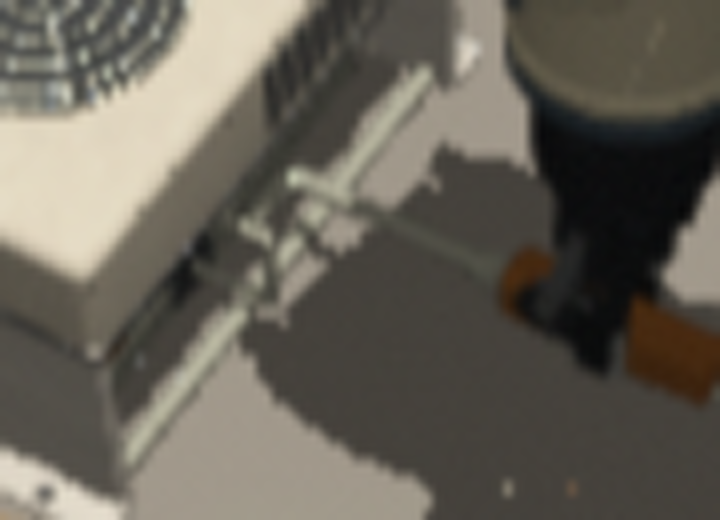

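```bash
python3 -m jog '[[0,[0,0.5,0],[0,0,0]],[0,[0,1.0,0],[0,0,0]],[0,[0,1.4,0],[0,0,0]],[0,[0,1.4,0],[0,0,0]]]';python3 -m jog '[[0,[0,0.5,0],[0,0,0]],[0,[0,1.0,0],[0,0,0]],[0,[0,1.4,0],[0,0,0]],[0,[0,1.4,0],[0,0,0]]]'
python3 - <<'E'
from h import *
st=env.read_state();e=wd(st["eef_pos"]);print(e,st["wrist_force"],st["wrist_torque"].round(2))
s=env.grab_frame("side");S=cam("side")
cv2.imwrite("pics/l6.png",cv2.resize(s[115:180,265:355],None,fx=8,fy=8,interpolation=cv2.INTER_CUBIC))
t=env.grab_frame("top")
cv2.imwrite("pics/t6.png",t)
for o in((.158,0,.0242),(.158,.03,.0242)): print(((proj(S,dw(e+np.array(o)))-[265,115])*8).round())
E
```

```text
clock: 14.45
eef_pos: [0.5611, -0.159, 0.0223]
orientation: [-0.366, -3.116, -0.001]
wrist_force: [0.8, -0.7, -2.1]
grip_width: 0.265
clock: 14.78
eef_pos: [0.5647, -0.1457, 0.0223]
orientation: [-0.366, -3.117, -0.001]
wrist_force: [0.8, -0.5, -1.0]
grip_width: 0.268
[-0.1414376   0.00754797  0.0222854 ] [ 0.84669812 -0.48399925 -0.9711444 ] [ 0.04  0.01 -0.03]
[256. 211.]
[218. 261.]
```

View pics/l6.png

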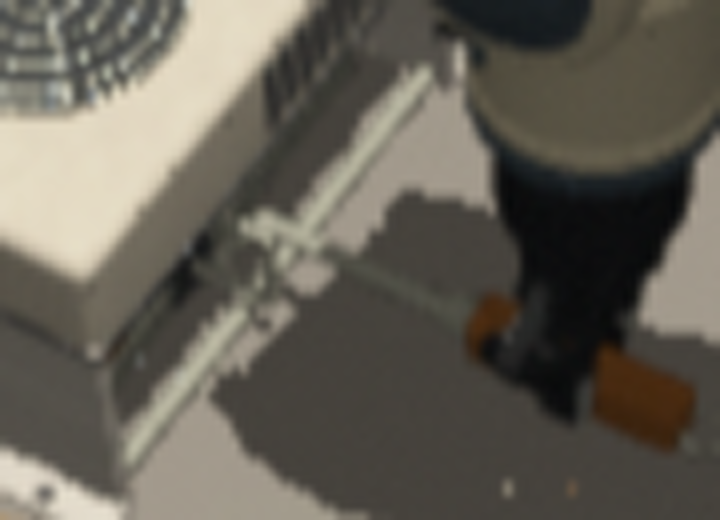

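View pics/t6.png

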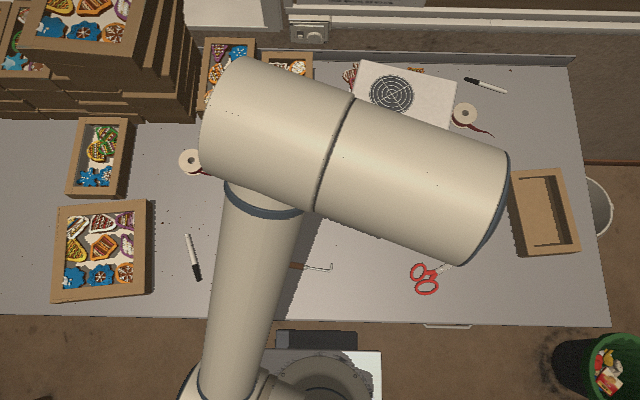

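The bent end is through the loop, with no side force. Raising slowly, watching the vertical force for the loop's top bar.

```bash
python3 -m jog '[[0,[0.4,0,-0.4],[0,0,0]],[0,[0.8,0,-0.8],[0,0,0]],[0,[0.8,0,-0.9],[0,0,0]],[0,[0.8,0,-0.9],[0,0,0]]]';for i in 1 2; do python3 -m jog '[[0,[0,0,-0.2],[0,0,0]],[0,[0,0,-0.4],[0,0,0]],[0,[0,0,-0.4],[0,0,0]]]';done
```

```text
clock: 15.22
eef_pos: [0.5568, -0.1449, 0.0319]
orientation: [-0.367, -3.117, -0.0]
wrist_force: [0.1, -0.1, -1.9]
grip_width: 0.267
clock: 15.47
eef_pos: [0.557, -0.1448, 0.0356]
orientation: [-0.367, -3.117, -0.0]
wrist_force: [-0.6, -0.2, -3.4]
grip_width: 0.267
clock: 15.72
eef_pos: [0.557, -0.1448, 0.0395]
orientation: [-0.367, -3.117, -0.0]
wrist_force: [-0.1, 0.3, -4.5]
grip_width: 0.265
```

The load rose by ~2.5 N at eef z≈0.035, so the tray's front is being carried. Raising 10 mm more and checking.

```bash
python3 -m jog '[[0,[0,0,-0.3],[0,0,0]],[0,[0,0,-0.6],[0,0,0]],[0,[0,0,-0.9],[0,0,0]],[0,[0,0,-1.0],[0,0,0]],[0,[0,0,-1.0],[0,0,0]]]'
python3 - <<'E'
from h import *
st=env.read_state();e=wd(st["eef_pos"]);print(e,st["wrist_force"],st["wrist_torque"].round(2))
s=env.grab_frame("side");S=cam("side")
cv2.imwrite("pics/l7.png",cv2.resize(s[115:180,265:355],None,fx=8,fy=8,interpolation=cv2.INTER_CUBIC))
for o in((.158,0,.0242),(.158,.03,.0242)): print(((proj(S,dw(e+np.array(o)))-[265,115])*8).round())
cv2.imwrite("pics/w7b.png",env.grab_frame("wrist"))
E
```

```text
clock: 16.13
eef_pos: [0.5571, -0.1448, 0.0497]
orientation: [-0.367, -3.117, -0.0]
wrist_force: [0.5, -0.4, -4.0]
grip_width: 0.261
[-0.14906092  0.00669393  0.04969948] [ 0.47245016 -0.3909584  -4.03901178] [ 0.01  0.32 -0.08]
[269. 177.]
[230. 227.]
```

View pics/l7.png

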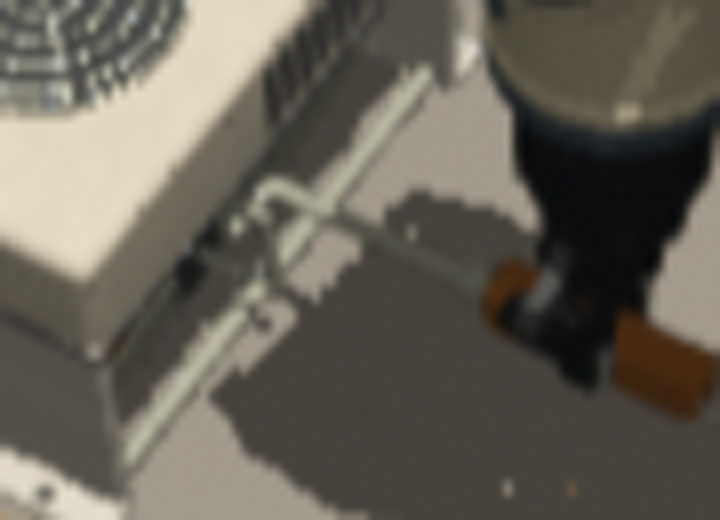

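View pics/w7b.png

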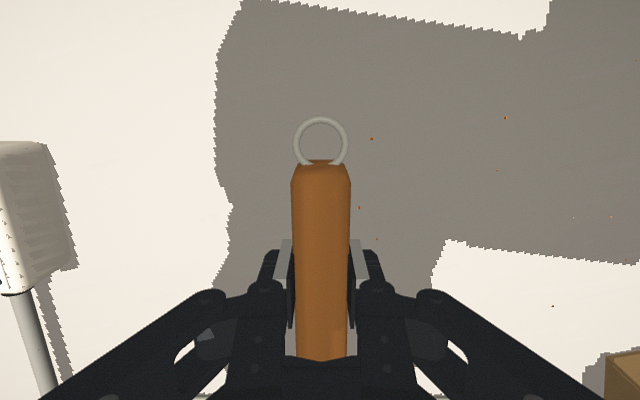

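The side view shows the bent end under the loop's top bar, front raised ~15 mm, load ~2.2 N over the hook's weight. Pulling gently forward.

```bash
python3 -m jog '[[0,[0.3,0,0],[0,0,0]],[0,[0.6,0,0],[0,0,0]],[0,[0.9,0,0],[0,0,0]],[0,[1.3,0,0],[0,0,0]],[0,[1.7,0,0],[0,0,0]],[0,[2.1,0,0],[0,0,0]],[0,[2.5,0,0],[0,0,0]],[0,[2.5,0,0],[0,0,0]]]'
python3 - <<'E'
from h import *
st=env.read_state();e=wd(st["eef_pos"]);print(e,(Rd.T@st["wrist_force"]).round(2),st["wrist_torque"].round(2))
s=env.grab_frame("side");S=cam("side")
cv2.imwrite("pics/l8.png",cv2.resize(s[115:180,265:355],None,fx=8,fy=8,interpolation=cv2.INTER_CUBIC))
E
```

```text
clock: 16.9
eef_pos: [0.5315, -0.1386, 0.0494]
orientation: [-0.367, -3.116, -0.001]
wrist_force: [-0.5, 0.4, -2.7]
grip_width: 0.263
[-0.17540558  0.00678346  0.04935738] [-0.61  0.27 -2.69] [0.06 0.36 0.05]
```

View pics/l8.png

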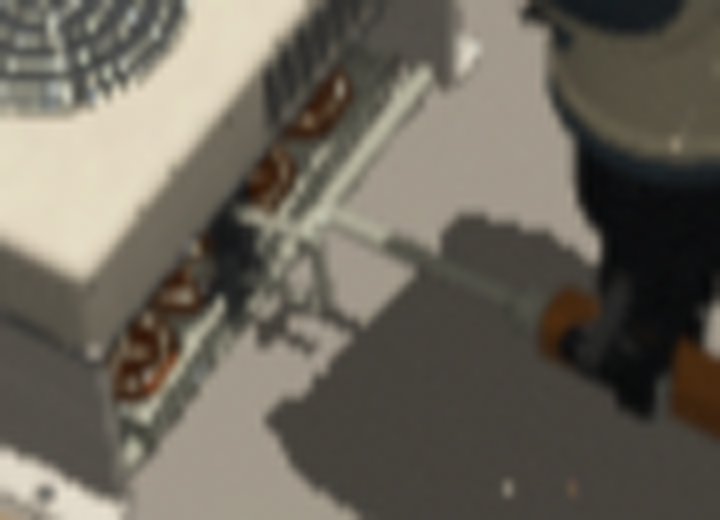

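The tray is coming: cookies are visible, the front rim is just over the sill, and forces are under 1 N. Continuing.

```bash
python3 -m jog '[[0,[0.4,0,0],[0,0,0]],[0,[0.8,0,0],[0,0,0]],[0,[1.2,0,0],[0,0,0]],[0,[1.6,0,0],[0,0,0]],[0,[2.0,0,0],[0,0,0]],[0,[2.4,0,0],[0,0,0]],[0,[2.8,0,0],[0,0,0]],[0,[3.0,0,0],[0,0,0]]]'
python3 - <<'E'
from h import *
st=env.read_state();e=wd(st["eef_pos"]);print(e,(Rd.T@st["wrist_force"]).round(2),st["wrist_torque"].round(2))
s=env.grab_frame("side");S=cam("side")
cv2.imwrite("pics/l9.png",cv2.resize(s[105:190,255:355],None,fx=7.5,fy=7,interpolation=cv2.INTER_CUBIC))
E
```

```text
clock: 17.62
eef_pos: [0.5029, -0.1318, 0.0495]
orientation: [-0.367, -3.116, -0.001]
wrist_force: [2.4, 0.5, -3.0]
grip_width: 0.262
[-0.20482817  0.00668357  0.04954385] [ 2.27  1.03 -3.02] [-0.09 -0.27 -0.14]
```

View pics/l9.png

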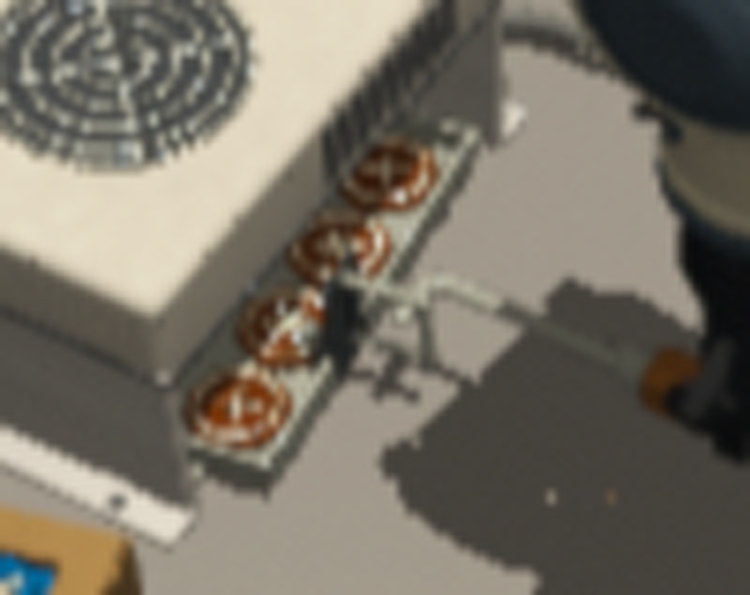

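```bash
python3 - <<'E'
from h import *
S=cam("side")
Q=lambda a:(255+a[0]/7.5,105+a[1]/7)
a=wd(onz(S,*Q((266,463)),.033));b=wd(onz(S,*Q((477,133)),.033));print(a,b,np.linalg.norm(a-b),np.degrees(np.arctan2(-(a-b)[0],(a-b)[1])),(a+b)/2)
E
```

```text
[-0.02356975  0.11215762  0.033     ] [-0.00141519 -0.10303661  0.033     ] 0.21633164787641102 5.877976757373009 [-0.01249247  0.0045605   0.033     ]
```

The front-left corner is at dryer (-0.024, 0.112) and the front-right at (-0.001, -0.103). So the tray is yawed ~6° and its back-left is near the left wall (y≈0.124 of 0.127). I'll steer the pull slightly to the right.

```bash
python3 -m jog '[[0,[0.3,-0.05,0],[0,0,0]],[0,[0.6,-0.1,0],[0,0,0]],[0,[0.9,-0.15,0],[0,0,0]],[0,[1.2,-0.2,0],[0,0,0]],[0,[1.5,-0.25,0],[0,0,0]],[0,[1.8,-0.3,0],[0,0,0]],[0,[2.0,-0.3,0],[0,0,0]]]'
python3 - <<'E'
from h import *
st=env.read_state();e=wd(st["eef_pos"]);print(e,(Rd.T@st["wrist_force"]).round(2),st["wrist_torque"].round(2))
s=env.grab_frame("side");S=cam("side")
cv2.imwrite("pics/l10.png",cv2.resize(s[105:190,255:355],None,fx=7.5,fy=7,interpolation=cv2.INTER_CUBIC))
E
```

```text
clock: 18.25
eef_pos: [0.4828, -0.1302, 0.0495]
orientation: [-0.367, -3.116, -0.001]
wrist_force: [2.2, -0.5, -3.3]
grip_width: 0.265
[-0.22474682  0.00358644  0.04952693] [ 2.29  0.07 -3.25] [-0.05 -0.14 -0.08]
```

View pics/l10.png

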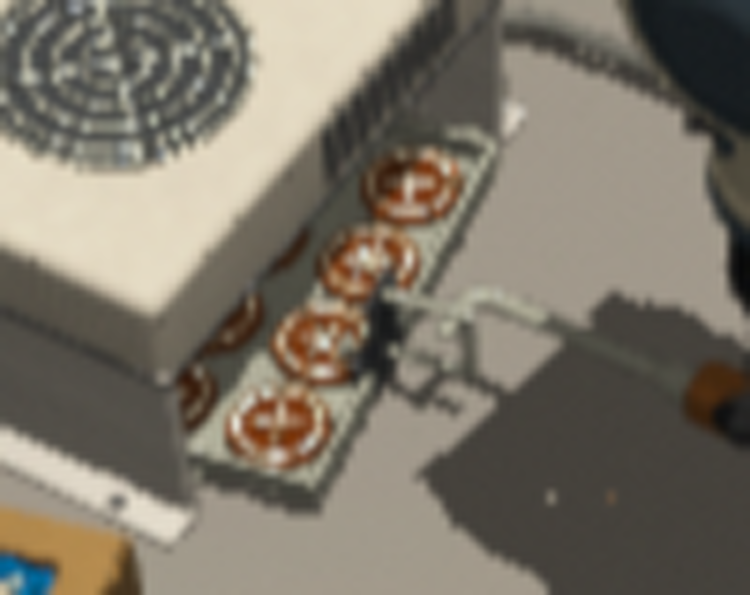

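```bash
python3 - <<'E'
from h import *
S=cam("side")
Q=lambda a:(255+a[0]/7.5,105+a[1]/7)
a=wd(onz(S,*Q((318,487)),.033));b=wd(onz(S,*Q((496,143)),.033));print(a,b,np.linalg.norm(a-b))
y=(a-b)/np.linalg.norm(a-b);x=np.array([y[1],-y[0],0]);print(np.degrees(np.arctan2(-y[0],y[1])),a+.12*x,b+.12*x)
p=wd(onz(S,*Q((192,455)),.03));print("left side near wall",p, "line",a+x*(p[0]-a[0])/x[0])
E
```

```text
[-0.05016623  0.11189939  0.033     ] [-0.01227152 -0.10207774  0.033     ] 0.21730674385699644
10.042783544663436 [0.06799511 0.13282541 0.033     ] [ 0.10588982 -0.08115172  0.033     ]
left side near wall [0.00792593 0.12327327 0.03      ] line [0.00792593 0.12218734 0.033     ]
```

Yaw is now ~10°, with the loop following the hook and no side force. I'll keep drawing it out with a slight rightward bias, in short steps.

```bash
python3 -m jog '[[0,[0.3,-0.06,0],[0,0,0]],[0,[0.6,-0.12,0],[0,0,0]],[0,[0.9,-0.18,0],[0,0,0]],[0,[1.2,-0.24,0],[0,0,0]],[0,[1.5,-0.3,0],[0,0,0]],[0,[1.8,-0.36,0],[0,0,0]],[0,[2.0,-0.4,0],[0,0,0]]]'
python3 - <<'E'
from h import *
st=env.read_state();e=wd(st["eef_pos"]);print(e,(Rd.T@st["wrist_force"]).round(2),st["wrist_torque"].round(2))
s=env.grab_frame("side");S=cam("side")
cv2.imwrite("pics/l11.png",cv2.resize(s[105:190,255:355],None,fx=7.5,fy=7,interpolation=cv2.INTER_CUBIC))
t=env.grab_frame("top");cv2.imwrite("pics/t11.png",cv2.resize(t[60:200,330:470],None,fx=4,fy=4))
E
```

```text
clock: 18.88
eef_pos: [0.4624, -0.1294, 0.0496]
orientation: [-0.367, -3.116, -0.001]
wrist_force: [2.0, 0.3, -2.3]
grip_width: 0.262
[-0.24476997 -0.00040161  0.04960694] [ 1.89  0.77 -2.35] [-0.   -0.01 -0.03]
```

View pics/l11.png

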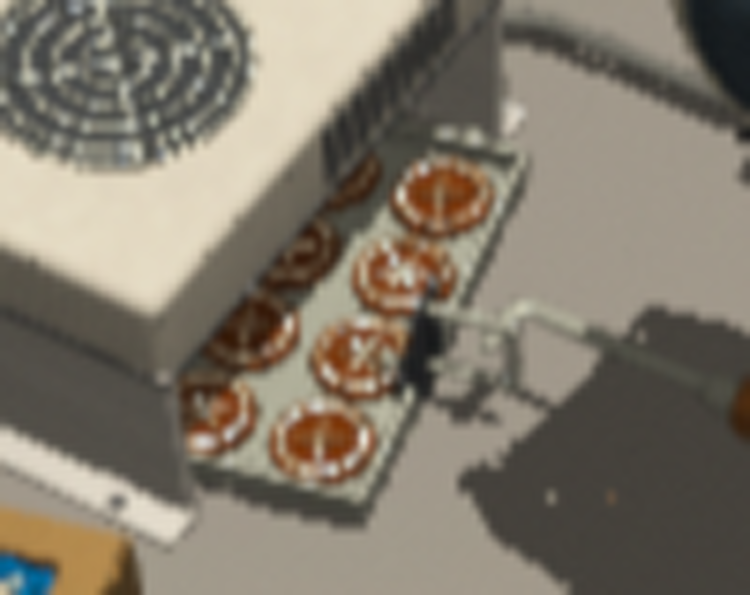

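View pics/t11.png

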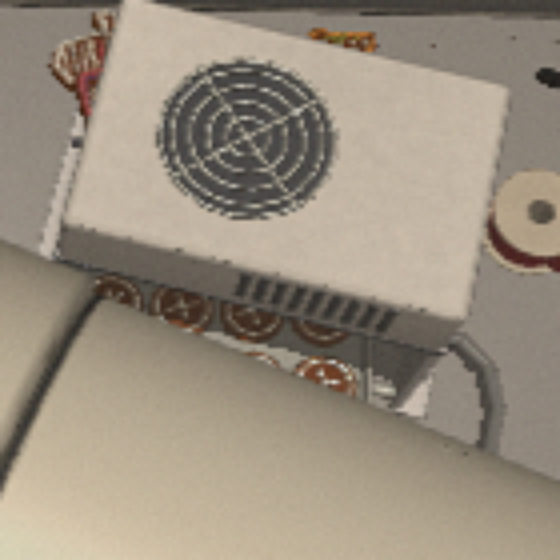

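```bash
python3 - <<'E'
from h import *
S=cam("side");s=env.grab_frame("side")
cv2.imwrite("pics/l12.png",cv2.resize(s[140:170,305:345],None,fx=18,fy=18,interpolation=cv2.INTER_CUBIC))
e=wd(env.read_state()["eef_pos"])
for o in((.158,0,.0242),(.158,.03,.0242)): print(((proj(S,dw(e+np.array(o)))-[305,140])*18).round())
Q=lambda a:(255+a[0]/7.5,105+a[1]/7)
a=wd(onz(S,*Q((362,503)),.033));b=wd(onz(S,*Q((525,157)),.033));print(a,b,np.linalg.norm(a-b))
y=(a-b)/np.linalg.norm(a-b);x=np.array([y[1],-y[0],0]);print(np.degrees(np.arctan2(-y[0],y[1])),a+.12*x,b+.12*x)
E
```

```text
[353. 136.]
[268. 253.]
[-0.07122854  0.10967922  0.033     ] [-0.02835084 -0.10130707  0.033     ] 0.2152991259993354
11.487494133705002 [0.04636765 0.13357771 0.033     ] [ 0.08924534 -0.07740859  0.033     ]
```

View pics/l12.png

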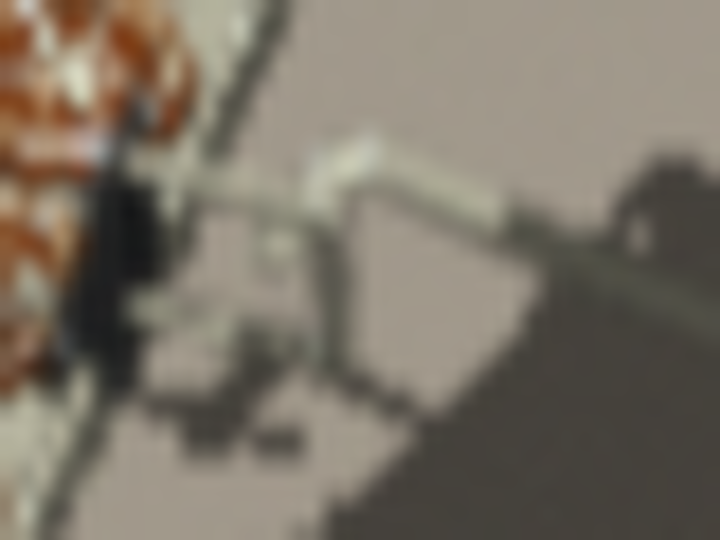

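The crop shows the bent end under the loop's top bar with its tip visible past it at (280,240), about mid-bent-end, so the engagement is sound. Continuing.

```bash
python3 -m jog '[[0,[0.4,-0.06,0],[0,0,0]],[0,[0.8,-0.12,0],[0,0,0]],[0,[1.2,-0.18,0],[0,0,0]],[0,[1.6,-0.24,0],[0,0,0]],[0,[2.0,-0.3,0],[0,0,0]],[0,[2.4,-0.36,0],[0,0,0]],[0,[2.8,-0.4,0],[0,0,0]],[0,[3.0,-0.4,0],[0,0,0]]]'
python3 - <<'E'
from h import *
st=env.read_state();e=wd(st["eef_pos"]);print(e,(Rd.T@st["wrist_force"]).round(2),st["wrist_torque"].round(2))
s=env.grab_frame("side");S=cam("side")
cv2.imwrite("pics/l13.png",cv2.resize(s[105:190,255:355],None,fx=7.5,fy=7,interpolation=cv2.INTER_CUBIC))
for o in((.158,0,.0242),(.158,.03,.0242)): print(((proj(S,dw(e+np.array(o)))-[255,105])*[7.5,7]).round())
E
```

```text
clock: 19.7
eef_pos: [0.432, -0.1263, 0.0497]
orientation: [-0.367, -3.116, -0.001]
wrist_force: [0.8, -0.5, -5.0]
grip_width: 0.263
[-0.275011   -0.00439922  0.049727  ] [ 0.87 -0.29 -5.01] [ 0.01  0.18 -0.02]
[588. 319.]
[553. 365.]
```

View pics/l13.png

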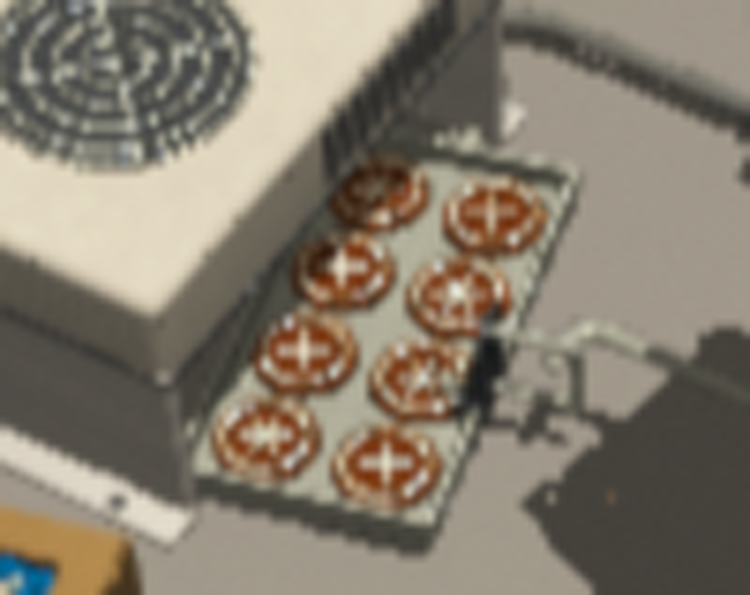

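```bash
python3 -m jog '[[0,[0.4,0,0],[0,0,0]],[0,[0.8,0,0],[0,0,0]],[0,[1.2,0,0],[0,0,0]],[0,[1.6,0,0],[0,0,0]],[0,[2.0,0,0],[0,0,0]],[0,[2.4,0,0],[0,0,0]],[0,[2.8,0,0],[0,0,0]],[0,[3.0,0,0],[0,0,0]]]'
python3 - <<'E'
from h import *
st=env.read_state();e=wd(st["eef_pos"]);print(e,(Rd.T@st["wrist_force"]).round(2),st["wrist_torque"].round(2))
s=env.grab_frame("side");S=cam("side")
cv2.imwrite("pics/l14.png",cv2.resize(s[105:190,255:365],None,fx=7,fy=7,interpolation=cv2.INTER_CUBIC))
E
```

```text
clock: 20.42
eef_pos: [0.4028, -0.1192, 0.0498]
orientation: [-0.367, -3.116, -0.001]
wrist_force: [1.4, -0.4, -3.7]
grip_width: 0.263
[-0.30504591 -0.00428808  0.04981525] [ 1.43 -0.07 -3.74] [-0.    0.25  0.  ]
```

View pics/l14.png

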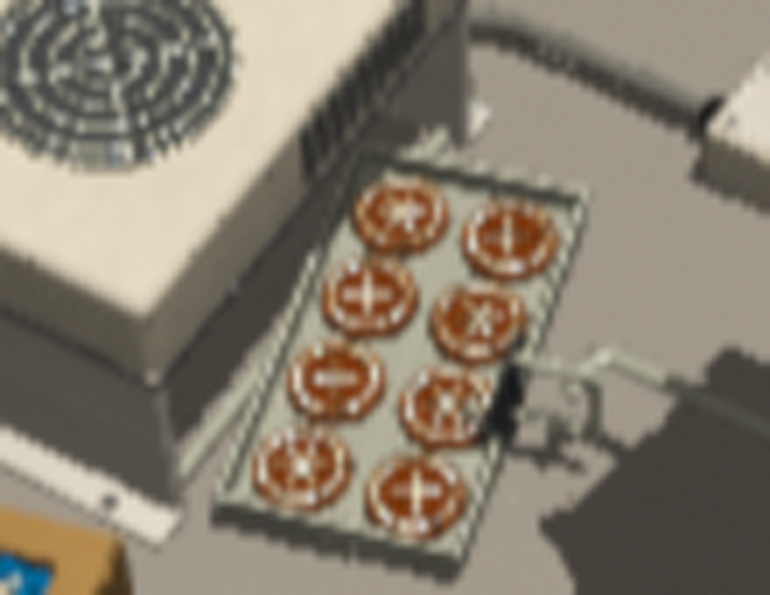

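```bash
python3 - <<'E'
from h import *
S=cam("side")
Q=lambda a:(255+a[0]/7,105+a[1]/7)
for n,p,z in(("FL",(460,560),.033),("FR",(587,193),.033),("BL",(217,500),.028),("BR",(368,155),.028)):print(n,wd(onz(S,*Q(p),z)).round(4))
E
```

```text
FL [-0.1357  0.1075  0.033 ]
FR [-0.0809 -0.1062  0.033 ]
BL [-0.0201  0.1342  0.028 ]
BR [ 0.0266 -0.075   0.028 ]
```

The back-left is already out (x≈-0.020). The back-right is at x≈0.027 and still to slide off the sill, so I go slower.

```bash
python3 -m jog '[[0,[0.3,0,0],[0,0,0]],[0,[0.6,0,0],[0,0,0]],[0,[0.9,0,0],[0,0,0]],[0,[1.2,0,0],[0,0,0]],[0,[1.4,0,0],[0,0,0]],[0,[1.6,0,0],[0,0,0]],[0,[1.8,0,0],[0,0,0]],[0,[2.0,0,0],[0,0,0]]]';python3 -m jog '[[0,[0.2,0,0],[0,0,0]],[0,[0.4,0,0],[0,0,0]],[0,[0.6,0,0],[0,0,0]],[0,[0.8,0,0],[0,0,0]],[0,[1.1,0,0],[0,0,0]],[0,[1.4,0,0],[0,0,0]],[0,[1.7,0,0],[0,0,0]],[0,[2.0,0,0],[0,0,0]]]'
python3 - <<'E'
from h import *
st=env.read_state();e=wd(st["eef_pos"]);print(e,(Rd.T@st["wrist_force"]).round(2),st["wrist_torque"].round(2),st["q"].round(2))
s=env.grab_frame("side");S=cam("side")
cv2.imwrite("pics/l15.png",cv2.resize(s[105:190,255:365],None,fx=7,fy=7,interpolation=cv2.INTER_CUBIC))
E
```

```text
clock: 21.13
eef_pos: [0.384, -0.1148, 0.0499]
orientation: [-0.367, -3.117, -0.0]
wrist_force: [0.4, -0.9, -4.3]
grip_width: 0.262
clock: 21.8
eef_pos: [0.3644, -0.1101, 0.05]
orientation: [-0.367, -3.117, -0.0]
wrist_force: [0.9, 0.4, -4.4]
grip_width: 0.266
[-0.34454267 -0.00439955  0.0499822 ] [ 0.77  0.61 -4.37] [ 0.03  0.31 -0.03] [-0.45  0.47  2.11 -0.    0.57 -1.78]
```

View pics/l15.png

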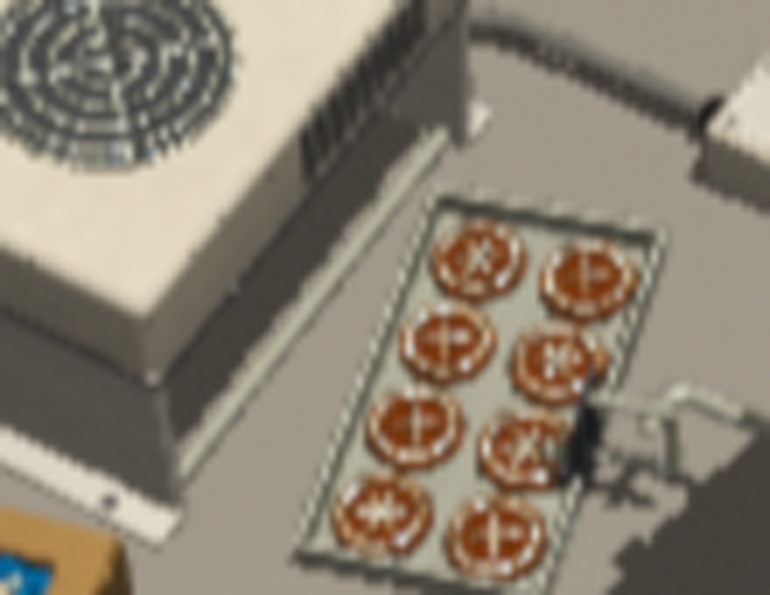

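```bash
python3 - <<'E'
from h import *
S=cam("side")
Q=lambda a:(255+a[0]/7,105+a[1]/7)
for n,p,z in(("FR",(665,235),.033),("BL",(297,555),.018),("BR",(440,190),.018)):print(n,wd(onz(S,*Q(p),z)).round(4))
E
python3 -m jog '[[0,[0,0,0.2],[0,0,0]],[0,[0,0,0.4],[0,0,0]],[0,[0,0,0.6],[0,0,0]],[0,[0,0,0.8],[0,0,0]],[0,[0,0,1.0],[0,0,0]],[0,[0,0,1.2],[0,0,0]],[0,[0,0,1.4],[0,0,0]],[0,[0,0,1.6],[0,0,0]]]';python3 -m jog '[[0,[-0.3,0,0.3],[0,0,0]],[0,[-0.8,0,0.7],[0,0,0]],[0,[-0.9,0,1.0],[0,0,0]],[0,[-0.9,0,1.0],[0,0,0]]]'
python3 - <<'E'
from h import *
st=env.read_state();e=wd(st["eef_pos"]);print(e,(Rd.T@st["wrist_force"]).round(2),st["wrist_torque"].round(2),st["q"].round(2))
s=env.grab_frame("side");S=cam("side")
cv2.imwrite("pics/l16.png",cv2.resize(s[115:200,285:395],None,fx=7,fy=7,interpolation=cv2.INTER_CUBIC))
for o in((.158,0,.0242),(.158,.03,.0242)): print(((proj(S,dw(e+np.array(o)))-[285,115])*7).round())
E
```

```text
FR [-0.1264 -0.1031  0.033 ]
BL [-0.0644  0.1358  0.018 ]
BR [-0.0113 -0.0811  0.018 ]
clock: 22.52
eef_pos: [0.365, -0.1103, 0.0338]
orientation: [-0.367, -3.117, -0.0]
wrist_force: [0.6, 0.6, -0.7]
grip_width: 0.264
clock: 22.85
eef_pos: [0.374, -0.1124, 0.0234]
orientation: [-0.367, -3.117, -0.0]
wrist_force: [0.9, 0.9, -2.1]
grip_width: 0.263
[-0.33467249 -0.00443229  0.02338112] [ 0.7   1.13 -2.11] [-0.04  0.   -0.01] [-0.44  0.54  2.1  -0.    0.5  -1.78]
[449. 335.]
[417. 382.]
```

View pics/l16.png

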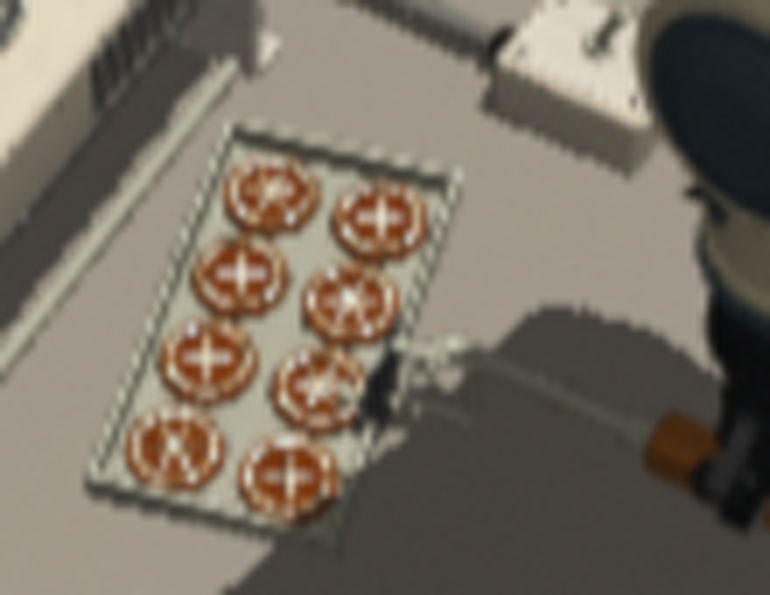

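The tray is flat in front of the sill, its back-right corner only ~11 mm before the front face. I'll draw it another ~12 mm flat for margin, then unhook sideways.

```bash
python3 -m jog '[[0,[0.4,0,0],[0,0,0]],[0,[0.8,0,0],[0,0,0]],[0,[1.1,0,0],[0,0,0]],[0,[1.4,0,0],[0,0,0]],[0,[1.7,0,0],[0,0,0]],[0,[2.0,0,0],[0,0,0]],[0,[2.2,0,0],[0,0,0]],[0,[2.2,0,0],[0,0,0]]]';python3 -m jog '[[0,[-0.5,0,0],[0,0,0]],[0,[-1,0,0],[0,0,0]],[0,[-1.1,-0.4,0],[0,0,0]],[0,[-1.1,-0.8,0],[0,0,0]],[0,[-1.1,-1.2,0],[0,0,0]],[0,[-1.1,-1.6,0],[0,0,0]],[0,[-1.1,-2.0,0],[0,0,0]],[0,[-1.1,-2.4,0],[0,0,0]]]'
python3 - <<'E'
from h import *
st=env.read_state();e=wd(st["eef_pos"]);print(e,(Rd.T@st["wrist_force"]).round(2),st["wrist_torque"].round(2))
s=env.grab_frame("side");S=cam("side")
cv2.imwrite("pics/l17.png",cv2.resize(s[115:200,285:395],None,fx=7,fy=7,interpolation=cv2.INTER_CUBIC))
for o in((.158,0,.0242),(.158,.03,.0242)): print(((proj(S,dw(e+np.array(o)))-[285,115])*7).round())
E
```

```text
clock: 23.57
eef_pos: [0.3517, -0.1071, 0.0241]
orientation: [-0.367, -3.117, -0.0]
wrist_force: [0.7, -0.9, -0.3]
grip_width: 0.261
clock: 24.23
eef_pos: [0.3568, -0.1334, 0.024]
orientation: [-0.367, -3.116, -0.001]
wrist_force: [-0.6, 0.0, -1.5]
grip_width: 0.259
[-0.34648709 -0.02886991  0.02397979] [-0.61 -0.12 -1.5 ] [0.06 0.02 0.01]
[496. 308.]
[465. 354.]
```

View pics/l17.png

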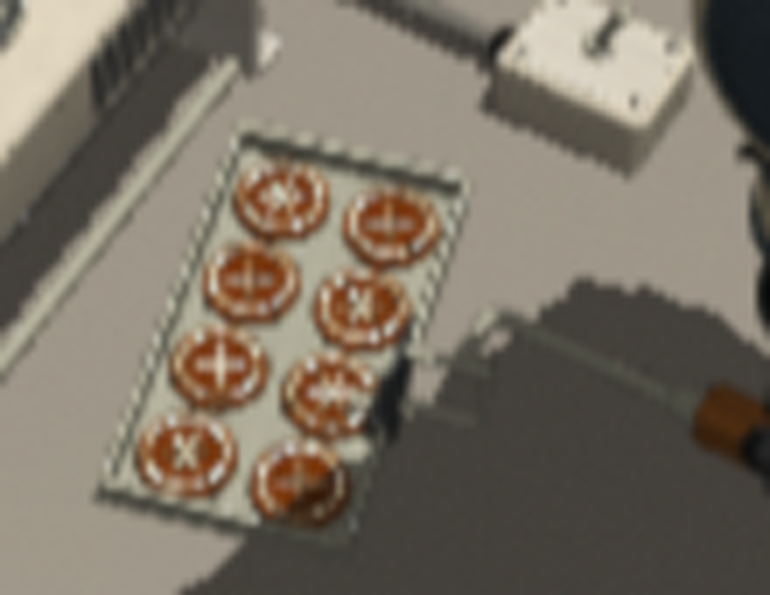

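The bent end's tip is now to the right of the loop, at ≈(470,345). I'll go another 15 mm sideways, up, then over to the hook's old free spot at (0.50, 0.145).

```bash
python3 -m jog '[[0,[0,-0.5,0],[0,0,0]],[0,[0,-1.0,0],[0,0,0]],[0,[0,-1.5,0],[0,0,0]],[0,[0,-1.5,-2],[0,0,0]],[0,[0,-1.5,-5],[0,0,0]],[0,[0,-1.5,-9],[0,0,0]],[0,[0,-1.5,-13],[0,0,0]],[0,[0,-1.5,-13],[0,0,0]]]'
python3 - <<'E'
from h import *
s=env.grab_frame("side");cv2.imwrite("pics/s18.png",s)
print(env.read_state()["eef_pos"],rel([.5015,.1445,.14],down(np.radians(-9.4))))
E
```

```text
clock: 24.95
eef_pos: [0.356, -0.1492, 0.1596]
orientation: [0.367, 3.116, -0.005]
wrist_force: [1.7, -1.7, -2.4]
grip_width: 0.266
[ 0.35565333 -0.14896442  0.15708727] (array([-7.37, 31.93,  1.66]), array([-0.1,  0.2, -4. ]))
```

View pics/s18.png

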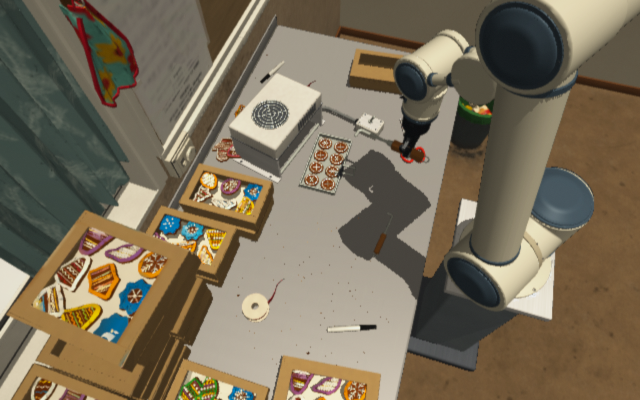

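```bash
python3 -m jog '[[0,[-7.4,31.9,1.6],[0,0,-4]],[0,[-7.4,31.9,1.6],[0,0,-4]],[0,[-7.4,31.9,1.6],[0,0,-4]],[0,[-7.4,31.9,1.6],[0,0,-4]],[0,[-7.4,31.9,1.6],[0,0,-4]],[0,[-7.4,31.9,1.6],[0,0,-4]],[0,[-7.4,31.9,1.6],[0,0,-4]],[0,[-7.4,31.9,1.6],[0,0,-4]]]'
python3 -m jog '[[0,[0,0,0],[0,0,0]]]'
python3 - <<'E'
from h import *
print(env.read_state()["eef_pos"],rel([.5015,.1445,-.0085],down(np.radians(-9.4))))
E
```

```text
clock: 25.67
eef_pos: [0.5003, 0.1477, 0.1362]
orientation: [-0.257, -3.126, -0.0]
wrist_force: [0.1, -1.9, -1.3]
grip_width: 0.265
clock: 25.75
eef_pos: [0.5024, 0.1501, 0.1362]
orientation: [-0.253, -3.129, -0.003]
wrist_force: [-2.3, -1.3, -0.1]
grip_width: 0.266
[0.50235039 0.15014425 0.13622732] (array([-0.05, -0.59, 14.47]), array([ 0.1, -0.2,  0.2]))
```

```bash
python3 -m jog '[[0,[0,0,4],[0,-0.2,0]],[0,[0,0,8],[0,-0.2,0]],[0,[0,0,11],[0,-0.2,0]],[0,[0,0,13],[0,-0.2,0]],[0,[0,0,13.8],[0,-0.2,0]],[0,[0,0,13.8],[0,-0.2,0]],[0,[0,0,13.8],[0,-0.2,0]]]'; python3 -m jog '[[0,[0,0,0.2],[0,0,0]],[0,[0,0,0.4],[0,0,0]],[0,[0,0,0.4],[0,0,0]]]'; python3 -m jog '[[0,[0,0,0.15],[0,0,0]],[0,[0,0,0.15],[0,0,0]]]'
```

```text
clock: 26.33
eef_pos: [0.4995, 0.1453, -0.0003]
orientation: [-0.258, -3.13, 0.0]
wrist_force: [0.4, 0.2, -2.0]
grip_width: 0.26
clock: 26.58
eef_pos: [0.5001, 0.1456, -0.0036]
orientation: [0.258, 3.13, 0.001]
wrist_force: [0.6, -1.2, -1.6]
grip_width: 0.266
clock: 26.75
eef_pos: [0.4998, 0.1456, -0.0056]
orientation: [0.258, 3.13, 0.0]
wrist_force: [-0.3, -0.5, -1.9]
grip_width: 0.262
```

```bash
python3 -m jog '[[0,[0,0,0.2],[0,0,0]],[0,[0,0,0.3],[0,0,0]],[0,[0,0,0.3],[0,0,0]]]'; python3 -m jog '[[0,[0,0,0.1],[0,0,0]],[0,[0,0,0.1],[0,0,0]]]'
```

```text
clock: 27.0
eef_pos: [0.4994, 0.1455, -0.009]
orientation: [-0.258, -3.131, -0.0]
wrist_force: [0.3, -0.0, -2.0]
grip_width: 0.265
clock: 27.17
eef_pos: [0.4995, 0.1455, -0.01]
orientation: [-0.258, -3.131, -0.0]
wrist_force: [0.7, -0.1, -1.7]
grip_width: 0.261
```

```bash
python3 -m jog '[[0,[0,0,0.06],[0,0,0]],[0,[0,0,0.06],[0,0,0]]]'; python3 -m jog '[[0.5,[0,0,0],[0,0,0]],[0.5,[0,0,0],[0,0,0]],[0.55,[0,0,0],[0,0,0]],[0.55,[0,0,0],[0,0,0]],[0.55,[0,0,0],[0,0,0]]]';python3 -m jog '[[0.55,[0,0,-2],[0,0,0]],[0.55,[0,0,-5],[0,0,0]],[0.55,[0,0,-9],[0,0,0]],[0.55,[0,0,-13],[0,0,0]],[0.55,[0,0,-17],[0,0,0]],[0.55,[0,0,-20],[0,0,0]],[0.55,[0,0,-20],[0,0,0]]]'
python3 - <<'E'
from h import *
cv2.imwrite("pics/t20.png",env.grab_frame("top"));cv2.imwrite("pics/w20.png",env.grab_frame("wrist"))
E
```

```text
clock: 27.33
eef_pos: [0.4996, 0.1455, -0.0102]
orientation: [0.258, 3.131, 0.0]
wrist_force: [-1.2, -0.7, 5.7]
grip_width: 0.264
clock: 27.75
eef_pos: [0.4996, 0.1455, -0.0104]
orientation: [0.258, 3.131, 0.0]
wrist_force: [-0.3, 0.9, 0.0]
grip_width: 0.55
clock: 28.33
eef_pos: [0.5023, 0.146, 0.1955]
orientation: [0.257, 3.122, 0.004]
wrist_force: [2.0, 0.0, 0.2]
grip_width: 0.554
```

View pics/w20.png

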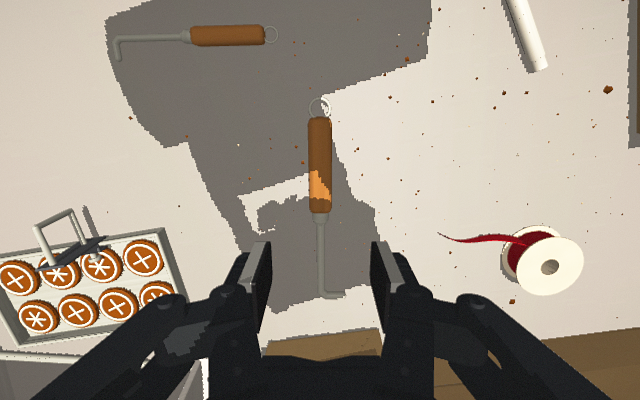

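View pics/t20.png

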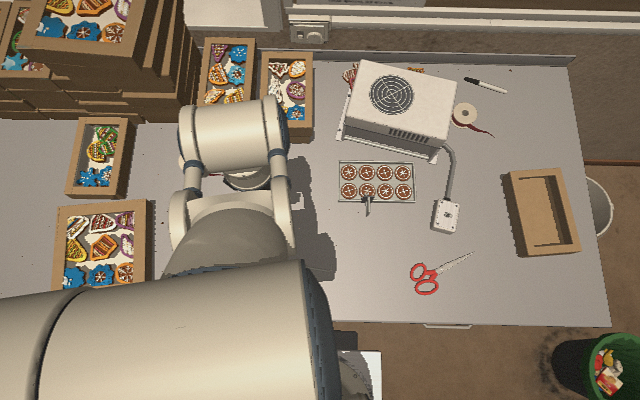

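The hook lies flat on the bench at (320,165) in the wrist view, with the tray out at left. A final numeric check of the tray's back corners and the toggle.

```bash
python3 - <<'E'
from h import *
T=cam("top");t=cv2.imread("pics/top0.png");t2=cv2.imread("pics/t20.png")
for n,p in(("BL",(339,161.5)),("BR",(413,160)),("FR",(416,202)),("FL",(339.5,203.5))):print(n,wd(onz(T,*p,.018)).round(4))
print(proj(T,dw((-.155,-.2,.052))),proj(T,dw((-.1675,-.2,.0815))),proj(T,dw((-.1425,-.2,.0815))))
a=cv2.resize(t2[100:240,325:475],None,fx=5,fy=4);cv2.imwrite("pics/f.png",a)
E
```

```text
BL [-0.0712  0.1257  0.018 ]
BR [-0.0119 -0.0808  0.018 ]
FR [-0.1339 -0.1126  0.018 ]
FL [-0.1929  0.0946  0.018 ]
[449.38875843 213.9454747 ] [452.21774209 215.82613504] [453.73562986 206.90935511]
```

View pics/f.png

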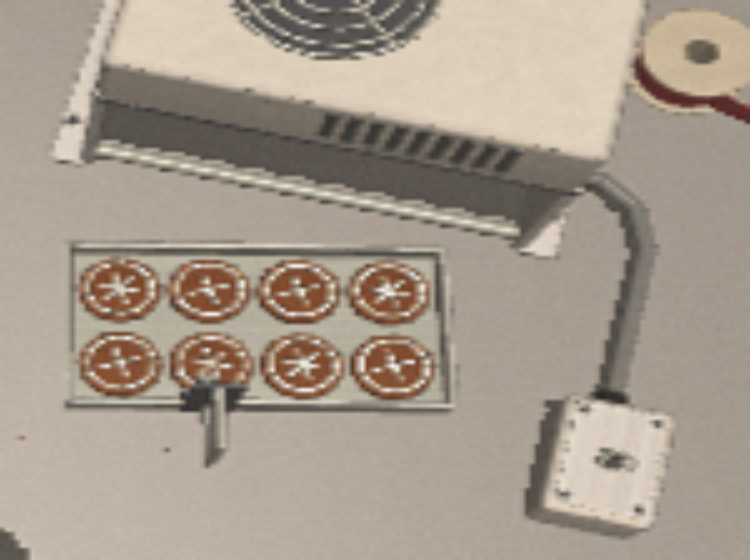

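```bash
python3 -m jog '[[0.55,[0,0,0],[0,0,0]],[0.55,[0,0,0],[0,0,0]]]'; python3 -c "
from bench import env
print(env.hand_in())"
```

```text
clock: 28.6
eef_pos: [0.4988, 0.1454, 0.1884]
orientation: [-0.258, -3.129, 0.001]
wrist_force: [-1.0, -0.1, -0.3]
grip_width: 0.55
the job is handed in; nothing more can be done
None
```

I finished the job and handed it in at 28.6 s. I flipped the fan toggle to OFF and drew the tray out by its loop with the larger hook. Then I laid the hook flat at its old spot near (0.50, 0.145) and moved the gripper clear.

**Last checks:**
- **Toggle:** OFF in both the wrist and top views.
- **Tray:** flat and wholly before the dryer. Its nearest corner, the back-right, is about 12 mm ahead of the dryer's front face, and it measures about 215 × 124 mm in the top view.
- **Hook:** lying well away from the loop.
- **Other things:** I saw no sign in the pictures that the scissors, spool, markers or small hook had moved. I did not measure them.
- **Forces:** the wrist readings I saw stayed under about 6 N.

**What went wrong or disagreed:**
- **Fingertips:** they turned out to sit about 17 mm behind the reported TCP, not ahead of it. The first toggle sweeps passed over the bat and the first grasp closed on air; I repeated both lower.
- **Tray yaw:** the off-centre loop turned the tray about 10–16° relative to the dryer while I was drawing it. Its back-left corner came very close to the left wall and may have brushed it; the pull force stayed at about 2 N.
- **Cameras:** the side and top cameras differed by up to about 10 mm, mostly in y.

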